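# Turn the whetstone over in its holder

## Task

I am done with the coarse side of the whetstone: turn the stone over so that its smooth fine face is up, lying flat and straight in its holder again with the sliding jaw pushed up tight against it. It is wet and brittle, so do not flip it in the air: tip it end over end a quarter turn at a time, standing it on its end on the worktop and letting go to take it afresh, never letting it topple or drop. Leave the other things where they are.

Things in the scene. Friction and masses are not known exactly. Their poses are not given: they have to be found in the camera images.
- stone_holder: Steel whetstone holder, fixed, 52 mm wide; two rails carry the stone 20 mm above the worktop. Origin on the worktop under the middle of the stone's bed; x along the rails from jaw to fixed stop, z up. Rails from x = -192 to +98 mm. Fixed stop: 60 mm wide, top at z = 34 mm, rubber face at x = +80 mm. No side walls: the stone lies centred on y = 0. The worktop to its right is clear.
- sliding_jaw (a joint): Jaw sliding on the rails, 0 to 0.045 m, growing as it is drawn back (holder -x). Its face is at holder x = -0.077 - value: gap to the fixed stop 157 mm + value, so 0.003 is tight on the stone. Slides stiffly (3 N), stays where left. Jaw 60 mm wide, top 36 mm above the worktop; behind it a 25 mm high slide plate, to 58 mm behind the face, carries the thumb rib.
- jaw_rib (a point): Middle of the top edge of the black thumb rib on the sliding jaw, 55 mm above the worktop, 36 mm behind the jaw's face. The rib is an upright plate 12 mm thick (across the holder), 36 mm long (along it), 30 mm high above the slide plate; pinch it across its 12 mm from above.
- whetstone: Two-sided grey whetstone, a block 160 mm long (own x), 56 wide (own y), 40 thick (own z), 0.5 to 0.8 kg, origin at its centre. Own +z points out of the coarse face, a grid of tiles cut by grooves; -z out of the smooth fine face. Starts in the holder, grooved face up, length along the rails, the jaw a few mm from its end. Stands safely on either 56 x 40 mm end.
- chef_knife: Chef's knife, 300 mm, lying flat behind the holder, at most 20 mm high. Own x from handle to point; origin near the heel of the blade. Leave it.
- water_bowl: Bowl, 130 mm across, 55 mm high, left of the holder; origin under its centre. Leave it.
- tumbler: Drinking glass, 76 mm across, 89 mm high, at the far right; origin under its centre. Leave it.
- salt_pot: Turned wooden salt cellar with lid, 66 mm across, 68 mm high, behind the work; origin under its centre. Leave it.
- garlic: Garlic bulb, 50 mm, at the back right; origin under its centre. Leave it.
- pepper_mill: Wooden pepper mill, 58 mm across, 150 mm high, at the back; origin under its centre. Leave it.
- ramekin: Small stoneware ramekin, 61 mm across, 37 mm high, at the front left; origin under its centre. Leave it.

How it is judged:
By the outcome, as a careful person would: the job done as asked, in the order asked, and still so for the second after the job is handed in, with the robot touching nothing.
It also fails if it takes over 67 s, if anything falls off the work surface, if the arm or the gripper's body presses on something with over 40 N, if the wrist force passes 120 N, or if a joint passes its speed limit or range.

## Robot

A 6-joint arm with a two-finger parallel gripper is mounted at the origin on a cart in front of the work surface, level with it; the furniture and walls round the work are solid. World frame = base frame: x ahead of the robot, y to its left, z up, the work surface at z = 0. Lengths are in m, angles in rad, forces in N, time in s.
With the tool pointing down it reaches from about 0.425 to 0.95 m from the base axis. Payload 3.5 kg.
Tool frame: the origin (TCP) lies midway between the tips of the shut fingers; the grasp point (between the pads) lies 19 mm behind it; x points along the fingers, y is the direction in which the jaws open and shut, and the axes are right-handed (so a half turn about x gives the same grasp; the last joint's range is limited). The gripper opens to 85 mm and grips with 20 to 120 N. Pads are 22 mm wide; open, the fingers measure 114 mm over their backs; the gripper's body (76 mm by 85 mm) begins 54 mm behind the grasp point. The pads swing forward as they close: fully open they stand 13 mm farther back than shut.
Start: joints at [0.974, 0.286, 1.577, -0, 1.279, -0.15], TCP at [0.292, 0.609, 0.209] pointing down, gripper open.
Joint ranges: [-2.77, 2.77], [-0.9, 2.22], [0.21, 2.48], [-1.53, 4.67], [0.24, 2.81], [-2.84, 2.84]. Speed limits (rad/s): [2.79, 2.79, 3.14, 3.14, 3.14, 3.14].

## Interface

Orientations are given as a unit quaternion [x, y, z, w].
In Python, from plant import ctrl, vision gives the robot as it stands. The module is installed in compiled form; this text tells all that it offers.
- The arm moves only by the tool play_rows, never from a script. Its arguments are lists of equal length, an entry for each row: "claw": the closure in counts, from 0 (fully open) to 255 (shut); "travel": the shift along the tool's x, y, z in m, a list of three; "dr": the turn, a rotation vector about the tool's x, y, z in rad, a list of three. In form: {"claw": [claw, ...], "travel": [[tx, ty, tz], ...], "dr": [[wx, wy, wz], ...]}. A call has 1 to 20 rows; each row is the pose to reach, as a shift and turn from the pose measured when the call began, along the tool's axes at that moment; what a row does not reach only later rows make up. A row lasts 1/10 s, in which the tool goes at most 50 mm and 8.59 degrees, less where a joint would pass 70% of its speed; a pose out of reach is approached as far as the arm can. A call with a gripper value outside its range is refused whole. The fingers move at their own pace and stop on an object; "force" is the grip in N (left out, the last holds). Time passes only in rows, so rows that repeat a pose let the fingers close. It gives the time, the measured TCP pose, the force and the opening at its end, in the units of the state.
- ctrl.get_state(): the state, without advancing time (a new reading comes with each control period).
- vision.read_camera(name): name is "scene" or "side" or "wrist"; returns a dict with "img" (480x640x3 uint8, red, green, blue), "range_z" (480x640 float32, m along the optical axis (not along the pixel's ray), 0 where there is no reading), "K" (3x3 intrinsics, pixels), "distortion" ([k1, k2, p1, p2, k3] as OpenCV has them; the pictures are not rectified), "world_to_cam" (4x4, takes a point from world to camera coordinates). Camera axes: x right, y up, looking along -z (the intrinsics and any distortion apply to the point x, -y, -z); pixel columns grow to the right and rows downward; lengths in m; the calibration is good to about 2 mm. A picture is of the moment at which its call begins.
- ctrl.sign_off(): hands the job in, once; it reports no verdict.
The state is a dict: "time": time; "qpos": joint angles; "dq": joint speeds; "joint_efforts": joint torques, N m; "eef_pos": TCP position; "tcp_rot": TCP orientation; "contact_force": force on the tool from outside, world axes, zero at the start; "wrist_torque": the same for the moment, N m; "opening": opening from 0.0 (shut) to 1.0 (fully open).
Only numpy, scipy, OpenCV 4.12 (cv2) and the standard library are available. Lean on these libraries where they do the work, as an engineer would, in place of code of your own. Each camera call takes 0.05 s, during which the arm holds its last target.

## Working session

There is one attempt and no reset: what is moved stays moved. The work goes in short steps, Python scripts to look and compute and a tool call to move; the robot and the scene stay as the last step left them, time stands still between calls to the robot, and variables do not carry over. Pictures are saved under pics/ and viewed, and the job is handed in when it is done.

Besides the shell and the picture viewer there is one more tool, called after ">>>" by a JSON object that holds its "api" and its "payload". play_rows: Moves the arm, as the interface text tells. Its arguments: {"type":"object","properties":{"claw":{"type":"array","items":{"type":"number"}},"travel":{"type":"array","items":{"type":"array","items":{"type":"number"}}},"dr":{"type":"array","items":{"type":"array","items":{"type":"number"}}},"force":{"type":"number"}},"required":["claw","travel","dr"]}

```bash
ls; mkdir -p pics
cat > h.py <<'E'
import numpy as np, cv2
from plant import ctrl, vision
from scipy.spatial.transform import Rotation as R
def shot(n,f):
    d=vision.read_camera(n); cv2.imwrite('pics/'+f+'.png',d['img'][:,:,::-1]); np.savez('pics/'+f+'.npz',**{k:np.array(v) for k,v in d.items()}); return d
def load(f): return dict(np.load('pics/'+f+'.npz'))
def rays(d,px):
    px=np.array(px,float).reshape(-1,1,2)
    u=cv2.undistortPoints(px,d['K'],d['distortion']).reshape(-1,2)
    v=np.c_[u[:,0],-u[:,1],-np.ones(len(u))]
    T=np.linalg.inv(d['world_to_cam']); return T[:3,3], v@T[:3,:3].T
def onz(d,px,z):
    o,v=rays(d,px); return o+v*((z-o[2])/v[:,2])[:,None]
def deproj(d,px):
    o,v=rays(d,px); px=np.array(px).astype(int).reshape(-1,2)
    r=d['range_z'][px[:,1],px[:,0]]; return o+v*r[:,None]
def cloud(d):
    g=np.stack(np.meshgrid(np.arange(640),np.arange(480)),-1).reshape(-1,2)
    P=deproj(d,g).reshape(480,640,3); P[d['range_z']==0]=np.nan; return P
def proj(d,P):
    P=np.array(P,float).reshape(-1,3); c=P@d['world_to_cam'][:3,:3].T+d['world_to_cam'][:3,3]
    c=c*[1,-1,-1]; return cv2.projectPoints(c.reshape(-1,1,3),np.zeros(3),np.zeros(3),d['K'],d['distortion'])[0].reshape(-1,2)
E
python3 - <<'E'
from h import *
np.set_printoptions(precision=4,suppress=True)
for n in ['scene','side','wrist']:
    d=shot(n,n+'0'); T=np.linalg.inv(d['world_to_cam']); print(n,T[:3,3],-T[:3,2],d['distortion'])
print(ctrl.get_state())
E
```

```text
pics
scene [ 0.0923 -0.6632  0.7405] [ 0.4156  0.6588 -0.6271] [-0.0569  0.      0.      0.      0.    ]
side [-0.1024 -0.656   1.089 ] [ 0.469   0.4976 -0.7297] [-0.1303  0.      0.      0.      0.    ]
wrist [0.2329 0.6377 0.373 ] [ 0.2347 -0.1155 -0.9652] [0.001 0.    0.    0.    0.   ]
{'time': 0.15, 'qpos': array([ 0.974 ,  0.287 ,  1.5778,  0.    ,  1.2787, -0.15  ]), 'dq': array([-0.0004, -0.0029, -0.0046,  0.0005, -0.0012,  0.0002]), 'joint_efforts': array([  0.0008, -40.6601, -29.3142,  -0.0001,   0.0039,   0.    ]), 'eef_pos': array([0.2913, 0.6083, 0.2078]), 'tcp_rot': array([ 0.156 ,  0.6898, -0.1573,  0.6893]), 'contact_force': array([0.7656, 0.3423, 0.9053]), 'wrist_torque': array([0.0083, 0.0493, 0.0277]), 'opening': 1.0026037382752002}
```

View pics/scene0.png

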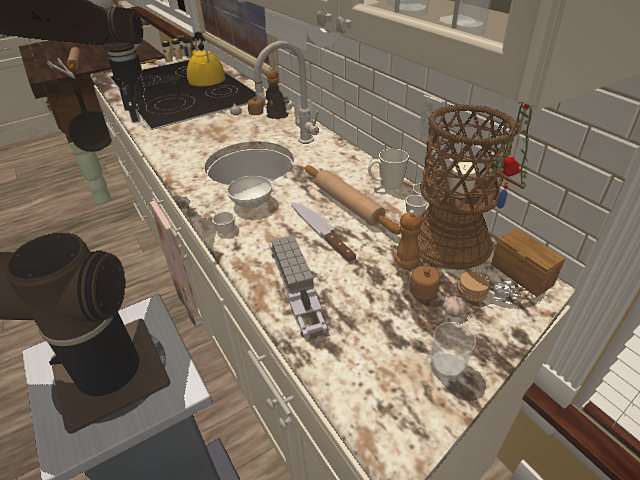

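View pics/side0.png

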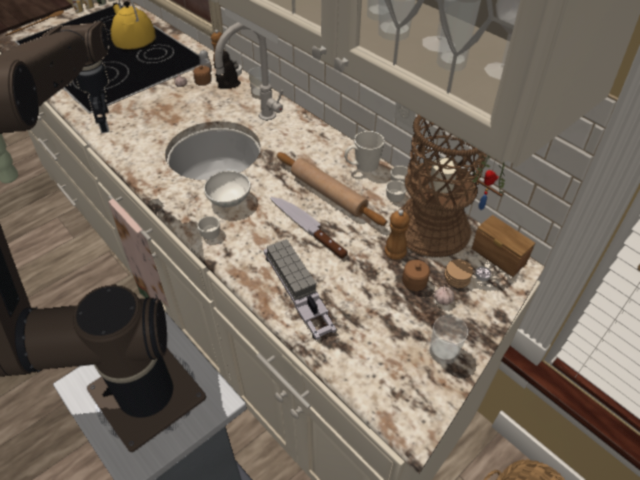

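View pics/wrist0.png

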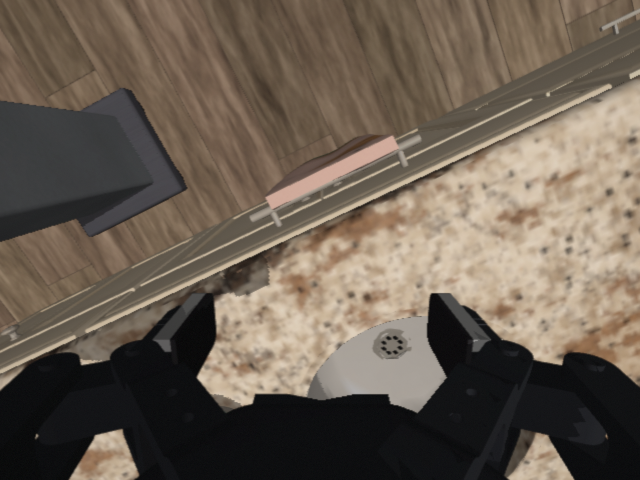

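The grey gridded stone is at about (290,262) in the scene view. The jaw and rib are at about (310,305), towards the robot's right. Next I measure both views from depth.

Run:
```python
from h import *
np.set_printoptions(precision=4,suppress=True)
for n in ['scene0','side0']:
    d=load(n);P=cloud(d)
    x0,y0,x1,y1=(262,225,340,345)
    # table z
    sub=P[y0:y1,x0:x1].reshape(-1,3); print(n,'table',np.nanmedian(sub[np.abs(sub[:,2])<.01][:,2]))
    for lo,hi in [(.055,.075)]:
        m=np.zeros((480,640),np.uint8); m[y0:y1,x0:x1]=((P[...,2]>lo)&(P[...,2]<hi))[y0:y1,x0:x1]
        n_,lab,st,ce=cv2.connectedComponentsWithStats(m)
        for i in range(1,n_):
            if st[i,4]>60:
                q=P[lab==i]; print(st[i],'zmed',np.median(q[:,2]));r=cv2.minAreaRect(q[:,:2].astype(np.float32)*1000); print(r, cv2.boxPoints(r))
    im=d['img'][225:345,255:345]; cv2.imwrite('pics/crop_'+n+'.png',cv2.resize(im[:,:,::-1],None,fx=5,fy=5,interpolation=cv2.INTER_CUBIC))
```

```text
scene0 table -0.0005133110896134996
[ 271  235   42   51 1165] zmed 0.05907392334310302
((435.5891418457031, 30.837474822998047), (163.0616455078125, 56.97090148925781), 75.5429916381836) [[387.6512 -41.0002]
 [442.8181 -55.2232]
 [483.5271 102.6751]
 [428.3601 116.8981]]
side0 table 0.0022784966170587007
[ 267  239   49   55 1266] zmed 0.06224791639774707
((439.8808288574219, 31.305259704589844), (164.61874389648438, 58.76802062988281), 75.58413696289062) [[390.9304 -41.0972]
 [447.8481 -55.7279]
 [488.8312 103.7077]
 [431.9136 118.3384]]
```

View pics/crop_scene0.png

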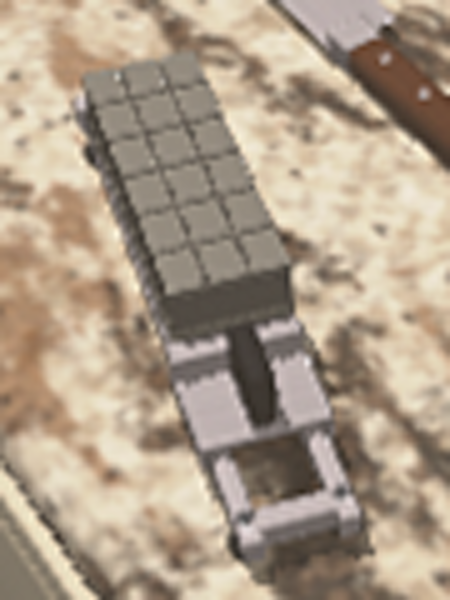

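View pics/crop_side0.png

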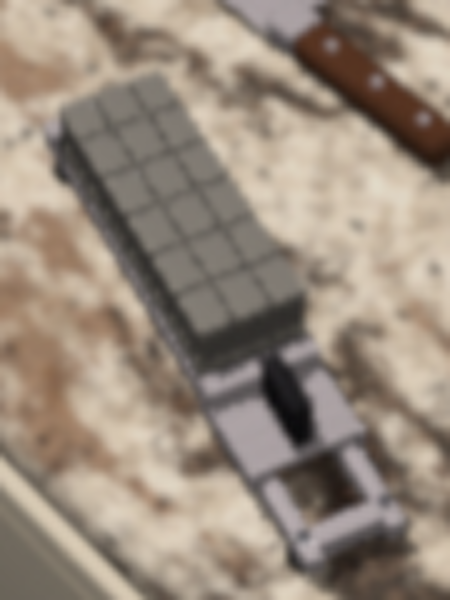

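Run:
```python
from h import *
np.set_printoptions(precision=4,suppress=True)
s=ctrl.get_state(); M=R.from_quat(s['tcp_rot']).as_matrix(); print(M)
W=np.linalg.inv(load('wrist0')['world_to_cam']); print('cam in tool',M.T@(W[:3,3]-s['eef_pos']), M.T@W[:3,:3])
t=np.array([.43,-.02,.29])
print('travel',M.T@(t-s['eef_pos']))
th=np.radians(75.5)
for sg in (1,-1):
    y=sg*np.array([-np.sin(th),np.cos(th),0]); x=np.array([0,0,-1.]); G=np.c_[x,y,np.cross(x,y)]
    print('dr',R.from_matrix(M.T@G).as_rotvec())
d=load('scene0');P=cloud(d)
for px in [(225,220),(250,190),(305,60),(240,160),(350,250),(455,345),(425,270),(345,195),(410,230),(455,300)]: print(px,P[px[1],px[0]])
```

```text
[[-0.0011  0.4321  0.9018]
 [-0.0016  0.9018 -0.4321]
 [-1.     -0.0019 -0.0003]]
cam in tool [-0.1651  0.001  -0.0655] [[ 0.0009  0.2618 -0.9651]
 [ 1.      0.0001  0.0009]
 [ 0.0003 -0.9651 -0.2618]]
travel [-0.0813 -0.5068  0.3965]
dr [-1.7645 -0.0019  0.0011]
dr [1.3771 0.001  0.0018]
(225, 220) [0.3883 0.3212 0.0099]
(250, 190) [0.5101 0.4139 0.0138]
(305, 60) [0.9498 0.8009 0.2213]
(240, 160) [ 0.6149  0.7404 -0.066 ]
(350, 250) [0.5926 0.0137 0.0182]
(455, 345) [ 0.5862 -0.3451  0.031 ]
(425, 270) [ 0.6552 -0.18    0.0666]
(345, 195) [0.6978 0.1846 0.0487]
(410, 230) [ 0.6805 -0.0956  0.1126]
(455, 300) [ 0.6668 -0.2649  0.0387]
```

>>> {"api": "play_rows", "payload": {"claw": [0,0,0,0,0,0,0,0,0,0,0,0,0,0,0,0,0,0], "travel": [[-0.05,0,0],[-0.08,-0.03,0.02],[-0.08,-0.507,0.397],[-0.08,-0.507,0.397],[-0.08,-0.507,0.397],[-0.08,-0.507,0.397],[-0.08,-0.507,0.397],[-0.08,-0.507,0.397],[-0.08,-0.507,0.397],[-0.08,-0.507,0.397],[-0.08,-0.507,0.397],[-0.08,-0.507,0.397],[-0.08,-0.507,0.397],[-0.08,-0.507,0.397],[-0.08,-0.507,0.397],[-0.08,-0.507,0.397],[-0.08,-0.507,0.397],[-0.08,-0.507,0.397]], "dr": [[0,0,0],[0.1,0,0],[0.3,0,0],[0.5,0,0],[0.7,0,0],[0.9,0,0],[1.1,0,0],[1.377,0,0],[1.377,0,0],[1.377,0,0],[1.377,0,0],[1.377,0,0],[1.377,0,0],[1.377,0,0],[1.377,0,0],[1.377,0,0],[1.377,0,0],[1.377,0,0]]}}

```text
time: 1.95
eef_pos: [0.4301, -0.0189, 0.2886]
tcp_rot: [-0.558, -0.433, 0.559, -0.434]
contact_force: [0.3, -0.4, 0.1]
opening: 1.001
```

```bash
cat >> h.py <<'E'
import json,os
def log():
    s=ctrl.get_state(); open('log.jsonl','a').write(json.dumps({k:np.array(v).tolist() for k,v in s.items()})+'\n')
    np.set_printoptions(precision=4,suppress=True)
    print('t',s['time'],'q',s['qpos'],'p',s['eef_pos'],'F',s['contact_force'],'op',round(float(s['opening']),3)); print('R',R.from_quat(s['tcp_rot']).as_matrix().round(4).tolist())
    return s
E
python3 - <<'E'
from h import *
log(); shot('wrist','w1')
E
```

```text
t 1.95 q [-0.2795 -0.3347  2.0422 -0.0014  1.4348 -0.0287] p [ 0.4301 -0.0189  0.2886] F [ 0.2987 -0.3717  0.1056] op 1.001
R [[-0.001, 0.9688, -0.248], [-0.0011, -0.248, -0.9688], [-1.0, -0.0007, 0.0014]]
```

View pics/w1.png

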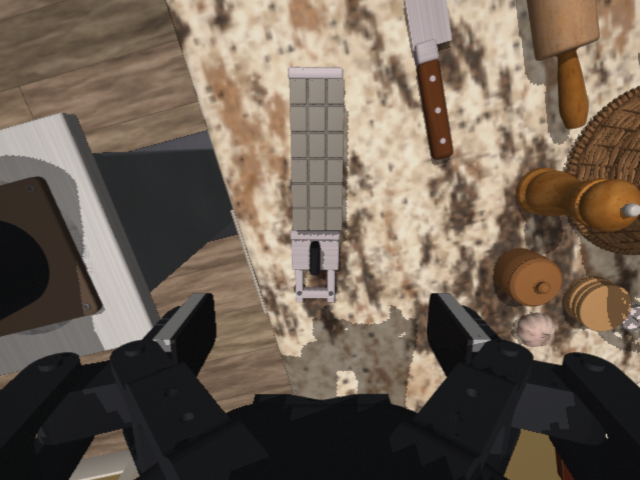

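The stone spans rows 77–232 at columns 291–345, with the stop at row 72, the jaw at row 236 and the black rib at (316,257). I'll measure these by casting rays, and check height against depth.

Run:
```python
from h import *
np.set_printoptions(precision=4,suppress=True)
d=load('w1');P=cloud(d)
x0,y0,x1,y1=(270,50,370,320)
def rect(name,lo,hi,box):
    x0,y0,x1,y1=box
    m=np.zeros((480,640),np.uint8); m[y0:y1,x0:x1]=((P[...,2]>lo)&(P[...,2]<hi))[y0:y1,x0:x1]
    n_,lab,st,ce=cv2.connectedComponentsWithStats(m)
    for i in range(1,n_):
        if st[i,4]>40:
            q=P[lab==i]; r=cv2.minAreaRect(q[:,:2].astype(np.float32)*1000); print(name,st[i],'z',np.median(q[:,2]).round(4),'c',np.round(r[0],1),np.round(r[1],1),round(r[2],2))
rect('stone',.05,.08,(270,60,370,236)); rect('rib',.045,.07,(300,236,335,280)); rect('jaw',.03,.042,(280,225,350,260)); rect('stop',.028,.042,(280,60,350,90))
rect('plate',.018,.03,(280,236,350,310))
im=d['img'][60:310,270:370]; cv2.imwrite('pics/w1c.png',cv2.resize(im[50:,:,::-1],None,fx=4,fy=4,interpolation=cv2.INTER_CUBIC)[200:])
im=d['img'][60:90,270:370]; cv2.imwrite('pics/w1d.png',cv2.resize(im[:,:,::-1],None,fx=6,fy=6,interpolation=cv2.INTER_CUBIC))
```

```text
stone [ 290   79   55  151 7825] z 0.0601 c [439.   31.7] [159.6  56.7] 75.59
rib [309 245  12  30 315] z 0.0553 c [406.3 -82.5] [34.3 13.3] 75.57
jaw [291 229  49  11 488] z 0.0361 c [413.4 -56.7] [11.9 59. ] 75.62
stop [288  67  55  12 645] z 0.034 c [459.4 119.6] [11.9 59.2] 75.29
plate [ 292  240   47   63 1535] z 0.0253 c [ 399.8 -108.3] [89. 59.] 75.7
```

View pics/w1c.png

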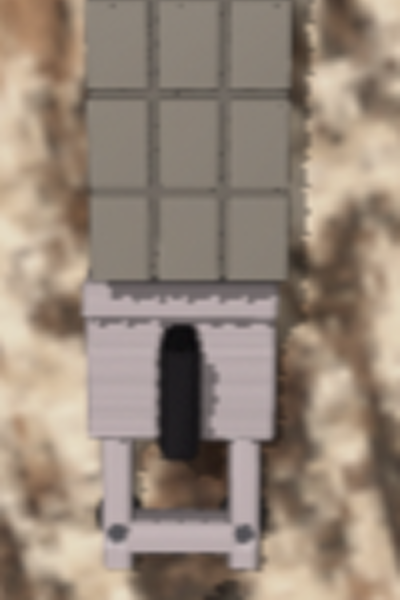

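View pics/w1d.png

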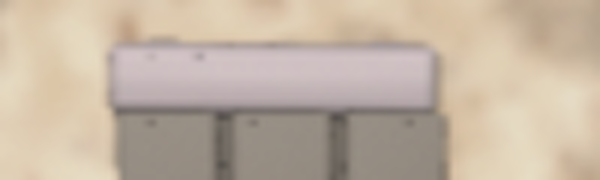

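>>> {"api": "play_rows", "payload": {"claw": [60,90,90,90,90,90,90,90,90,90], "travel": [[0,-0.007,0.04],[0.03,-0.007,0.068],[0.08,-0.007,0.068],[0.13,-0.007,0.068],[0.18,-0.007,0.068],[0.21,-0.007,0.068],[0.235,-0.007,0.068],[0.257,-0.007,0.068],[0.257,-0.007,0.068],[0.257,-0.007,0.068]], "dr": [[0.005,0,0],[0.005,0,0],[0.005,0,0],[0.005,0,0],[0.005,0,0],[0.005,0,0],[0.005,0,0],[0.005,0,0],[0.005,0,0],[0.005,0,0]], "force": 40}}

```text
time: 3.0
eef_pos: [0.4065, -0.0825, 0.0321]
tcp_rot: [-0.559, -0.433, 0.56, -0.433]
contact_force: [0.3, -0.6, 0.4]
opening: 0.649
```

Run:
```python
from h import *
log(); shot('wrist','w2');shot('scene','s2')
```

```text
t 3.0 q [-0.445  -0.0615  2.3186 -0.0019  0.8852 -0.1902] p [ 0.4065 -0.0825  0.0321] F [ 0.303  -0.5801  0.3901] op 0.649
R [[-0.0012, 0.968, -0.2508], [-0.0011, -0.2508, -0.968], [-1.0, -0.0009, 0.0013]]
```

View pics/w2.png

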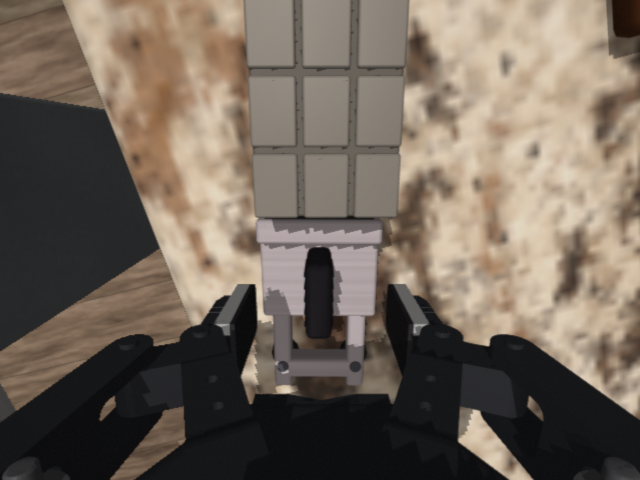

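View pics/s2.png

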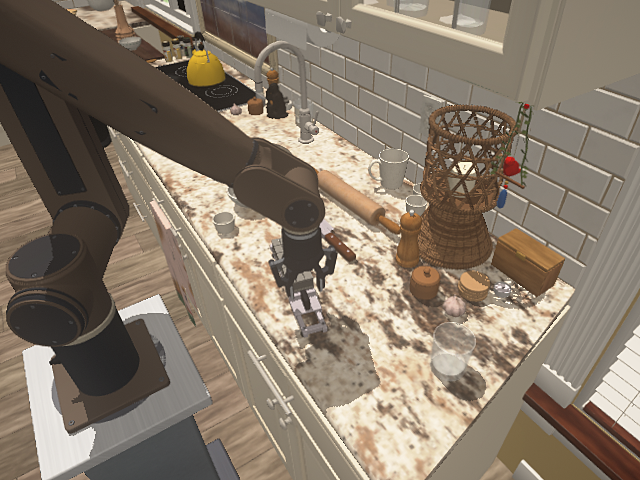

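>>> {"api": "play_rows", "payload": {"claw": [200,255,255,255,255,255,255,255,255,255,255], "travel": [[0,0,0],[0,0,0],[0,0,0],[0,0,0],[0,0,0],[0,0,0.005],[0,0,0.01],[0,0,0.015],[0,0,0.02],[0,0,0.022],[0,0,0.022]], "dr": [[0,0,0],[0,0,0],[0,0,0],[0,0,0],[0,0,0],[0,0,0],[0,0,0],[0,0,0],[0,0,0],[0,0,0],[0,0,0]], "force": 40}}

```text
time: 4.2
eef_pos: [0.402, -0.1051, 0.0334]
tcp_rot: [-0.559, -0.431, 0.56, -0.433]
contact_force: [-0.1, 0.5, -0.2]
opening: 0.003
```

Run:
```python
from h import *
log(); shot('wrist','w3')
```

```text
t 4.2 q [-0.5    -0.0646  2.3185 -0.0018  0.885  -0.2439] p [ 0.402  -0.1051  0.0334] F [-0.0846  0.4877 -0.216 ] op 0.003
R [[0.0017, 0.9677, -0.2522], [-0.0025, -0.2522, -0.9677], [-1.0, 0.0023, 0.002]]
```

View pics/w3.png

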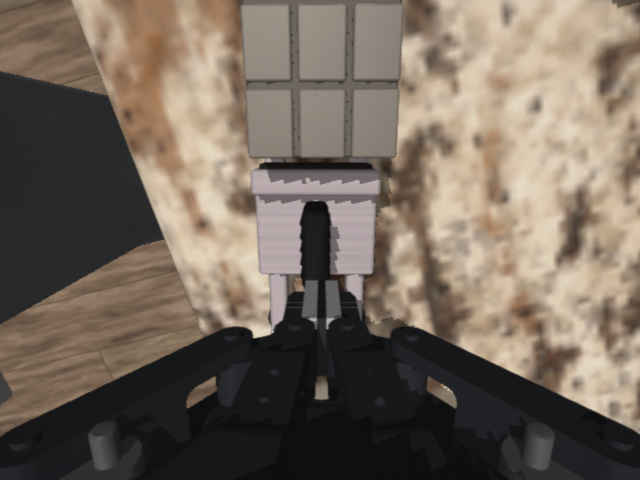

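```bash
cat >> h.py <<'E'
def rect(d,P,name,lo,hi,box,mn=40):
    x0,y0,x1,y1=box
    m=np.zeros((480,640),np.uint8); m[y0:y1,x0:x1]=((P[...,2]>lo)&(P[...,2]<hi))[y0:y1,x0:x1]
    n_,lab,st,ce=cv2.connectedComponentsWithStats(m)
    for i in range(1,n_):
        if st[i,4]>mn:
            q=P[lab==i]; r=cv2.minAreaRect(q[:,:2].astype(np.float32)*1000); print(name,st[i],'z',np.median(q[:,2]).round(4),'c',np.round(r[0],1),np.round(r[1],1),round(r[2],2))
E
python3 - <<'E'
from h import *
for f in ['w2','w3']:
    d=load(f);P=cloud(d); print(f)
    rect(d,P,'rib',.046,.065,(295,190,345,345)); rect(d,P,'jaw',.031,.042,(240,150,400,260));rect(d,P,'stone',.05,.07,(220,0,420,220))
    s=[json.loads(l) for l in open('log.jsonl')]
    T=np.array([.4065,-.0825,.032]) if f=='w2' else np.array([.402,-.1051,.0334])
    print(proj(d,[T,T+[0,0,.019]]))
E
```

```text
w2
rib [ 295  190   50   28 1377] z 0.0601 c [417.8 -39.8] [11.2 19.5] 75.15
rib [ 304  258   30   81 2208] z 0.0554 c [406.  -82.8] [36.1 13.4] 75.14
jaw [ 256  216  127   28 3287] z 0.0361 c [413.1 -55.8] [13.5 60.1] 75.7
jaw [306 248  27  12 166] z 0.0371 c [410.7 -67.6] [ 4.8 12.7] 64.73
stone [  244     0   165   218 33335] z 0.0601 c [428.1  -9.1] [76.3 56.9] 75.55
[[319.61007821 281.85446613]
 [319.4208018  297.88484737]]
w3
rib [ 300  207   38   82 2257] z 0.0555 c [406.  -81.8] [34.3 15.8] 82.05
jaw [ 251  163  131   33 4098] z 0.036 c [413.1 -55.4] [14.8 60.1] 75.14
jaw [304 201  25  10  96] z 0.0367 c [410.3 -66.8] [ 2.8 11.5] 72.83
stone [  241     0   163   159 24491] z 0.0601 c [425.4 -19.7] [53.8 56.9] 75.71
stone [301 209  29  11 280] z 0.0548 c [409.8 -67.4] [ 4.2 11.9] 78.0
[[319.57705234 282.033696  ]
 [319.52248274 298.1205575 ]]
```

>>> {"api": "play_rows", "payload": {"claw": [90,90,90,90,90,90,90,90,90], "travel": [[0,0,0],[0,0,0],[0,0,0],[0,0,0],[0,0,0],[0,0,0],[0,0,0],[0.002,0,-0.023],[0.002,0,-0.023]], "dr": [[0,0,0],[0,0,0],[0,0,0],[0,0,0],[0,0,0],[0,0,0],[0,0,0],[0,0,0],[0,0,0]]}}

```text
time: 5.15
eef_pos: [0.4076, -0.0814, 0.031]
tcp_rot: [-0.559, -0.432, 0.559, -0.434]
contact_force: [0.5, -0.9, -0.2]
opening: 0.645
```

>>> {"api": "play_rows", "payload": {"claw": [255,255,255,255,255,255,255,255], "travel": [[0,0,0],[0,0,0],[0,0,0],[0,0,0],[0,0,0],[0,0,0],[0,0,0],[0,0,0]], "dr": [[0,0,0],[0,0,0],[0,0,0],[0,0,0],[0,0,0],[0,0,0],[0,0,0],[0,0,0]]}}

```text
time: 5.95
eef_pos: [0.4055, -0.0812, 0.031]
tcp_rot: [-0.558, -0.434, 0.561, -0.432]
contact_force: [-6.8, 1.6, 7.6]
opening: 0.113
```

Run:
```python
from h import *
log(); shot('wrist','w4')
```

```text
t 5.95 q [-0.4426 -0.0595  2.3192 -0.0029  0.8867 -0.1878] p [ 0.4055 -0.0812  0.031 ] F [-6.7845  1.6007  7.5607] op 0.113
R [[-0.0052, 0.9682, -0.2502], [-0.0, -0.2502, -0.9682], [-1.0, -0.0051, 0.0013]]
```

View pics/w4.png

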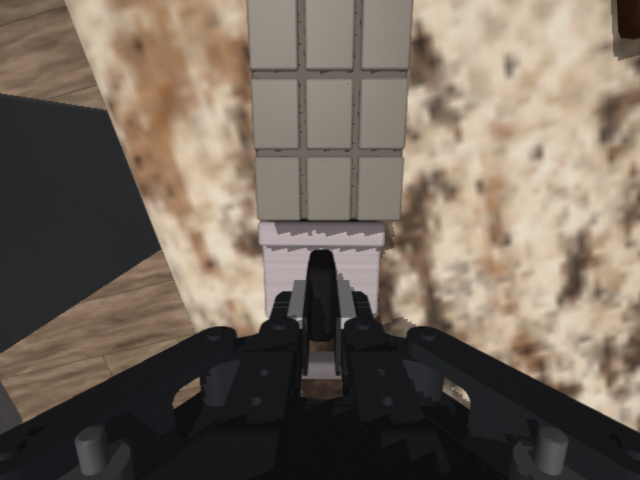

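The pads now hold the rib at (321,295). The earlier attempt moved before the slow fingers had shut. Now I draw the jaw back.

>>> {"api": "play_rows", "payload": {"claw": [255,255,255,255,255,255,255,255], "travel": [[0,0,0.005],[0,0,0.01],[0,0,0.015],[0,0,0.02],[0,0,0.022],[0,0,0.024],[0,0,0.024],[0,0,0.024]], "dr": [[0,0,0],[0,0,0],[0,0,0],[0,0,0],[0,0,0],[0,0,0],[0,0,0],[0,0,0]]}}

```text
time: 6.8
eef_pos: [0.3992, -0.1048, 0.031]
tcp_rot: [-0.557, -0.434, 0.561, -0.432]
contact_force: [-4.1, 0.6, 4.5]
opening: 0.111
```

Run:
```python
from h import *
log(); d=shot('wrist','w5');P=cloud(d);rect(d,P,'jaw',.031,.042,(240,150,400,260));rect(d,P,'stone',.05,.07,(220,0,420,220))
```

```text
t 6.8 q [-0.5012 -0.0613  2.3207 -0.0049  0.8872 -0.2458] p [ 0.3992 -0.1048  0.031 ] F [-4.0647  0.634   4.4961] op 0.111
R [[-0.0063, 0.9683, -0.2496], [-0.0009, -0.2496, -0.9683], [-1.0, -0.0059, 0.0024]]
jaw [ 258  215  128   32 3841] z 0.036 c [406.9 -78.9] [15.  60.1] 75.02
jaw [310 251  25   9 167] z 0.0365 c [404.2 -90.5] [ 3.3 11.7] 71.05
stone [  248     0   166   157 24750] z 0.0601 c [425.2 -20.1] [52.2 57.1] 75.49
```

>>> {"api": "play_rows", "payload": {"claw": [90,90,90,90,0,0,0,0,0,0,0,0,0,0,0,0,0,0], "travel": [[0,0,0],[0,0,0],[0,0,0],[0,0,0],[0,0,0],[-0.05,0,0],[-0.1,0,0],[-0.15,0,0],[-0.2,0,-0.05],[-0.22,0,-0.1],[-0.22,0,-0.1],[-0.22,0,-0.1],[-0.22,0,-0.1],[-0.22,0,-0.1],[-0.22,0,-0.1],[-0.22,0,-0.1],[-0.22,0,-0.1],[-0.22,0,-0.1]], "dr": [[0,0,0],[0,0,0],[0,0,0],[0,0,0],[0,0,0],[0,0,0],[0,0,0],[0,0,0],[0,0,0],[0,0,0],[0,0.15,0],[0,0.3,0],[0,0.45,0],[0,0.6,0],[0,0.75,0],[0,0.9,0],[0,0.9,0],[0,0.9,0]]}}

```text
time: 8.65
eef_pos: [0.4255, -0.0081, 0.2503]
tcp_rot: [0.745, 0.579, -0.264, 0.2]
contact_force: [0.2, 0.2, 0.7]
opening: 1.002
```

Run:
```python
from h import *
log()
```

```text
t 8.65 q [-0.7565 -0.2179  2.2096  0.7542  1.6629 -0.6335] p [ 0.4255 -0.0081  0.2503] F [0.1719 0.1614 0.6666] op 1.002
R [[0.1913, 0.9681, -0.1621], [0.757, -0.2506, -0.6035], [-0.6248, -0.0073, -0.7807]]
```

```bash
cat > kin.py <<'E'
import numpy as np, json
from scipy.spatial.transform import Rotation as R
from scipy.optimize import least_squares
def E(ax,a): return R.from_euler(ax,a)
S4,S6=1,1
LO=np.array([-2.77,-.9,.21,-1.53,.24,-2.84]);HI=np.array([2.77,2.22,2.48,4.67,2.81,2.84])
def fk(q,p,s4=None,s6=None):
    s4=S4 if s4 is None else s4; s6=S6 if s6 is None else s6
    h,L1,L2,Lt,d1,d2,e,c=p
    R1=E('z',q[0]); R3=R1*E('y',q[1]+q[2]); R5=R3*E('z',s4*q[3])*E('y',q[4]); R6=R5*E('z',s6*q[5])
    pos=R1.apply([0,d1,h])+(R1*E('y',q[1])).apply([0,0,L1])+R3.apply([e,d2,L2])+R5.apply([c,0,Lt])
    # d2 after roll ambiguous
    # tool x = local z ; tool y = local x ; tool z = local y  (x->z,y->x,z->y)
    M=R6.as_matrix()[:,[2,0,1]]
    return pos,M
E
python3 - <<'E'
from kin import *
import kin
np.set_printoptions(precision=4,suppress=True)
L=[json.loads(l) for l in open('log.jsonl')]
L.insert(0,dict(qpos=[0.974,0.287,1.5778,0,1.2787,-.15],eef_pos=[0.2913,0.6083,0.2078],tcp_rot=[0.156,0.6898,-0.1573,0.6893]))
for s4 in(1,-1):
  for s6 in(1,-1):
    M=fk(L[-1]['qpos'],[.2,.435,.567,.25,.1,0,0,0],s4,s6)[1]; M2=R.from_quat(L[-1]['tcp_rot']).as_matrix(); 
    M0=fk(L[0]['qpos'],[.2,.435,.567,.25,.1,0,0,0],s4,s6)[1]; M20=R.from_quat(L[0]['tcp_rot']).as_matrix(); 
    print(s4,s6,R.from_matrix(M.T@M2).as_rotvec(),R.from_matrix(M0.T@M20).as_rotvec())
E
```

```text
1 1 [3.1416 0.     0.    ] [ 3.1416  0.0001 -0.    ]
1 -1 [1.8746 0.     0.    ] [ 2.8416  0.0001 -0.    ]
-1 1 [ 2.2022 -1.2195  1.6603] [ 3.1416  0.0001 -0.    ]
-1 -1 [1.3409 0.     1.6618] [ 2.8416  0.0001 -0.    ]
```

```bash
sed -i 's/M=R6.as_matrix()\[:,\[2,0,1\]\]/M=R6.as_matrix()[:,[2,0,1]]*[1,-1,-1]/' kin.py
python3 - <<'E'
from kin import *
np.set_printoptions(precision=4,suppress=True)
L=[json.loads(l) for l in open('log.jsonl')]
L.insert(0,dict(qpos=[0.974,0.287,1.5778,0,1.2787,-.15],eef_pos=[0.2913,0.6083,0.2078]))
for free in [(0,1,2,3,4),(0,1,2,3,4,6,7)]:
    def f(v):
        p=np.zeros(8);p[list(free)]=v
        return np.concatenate([fk(l['qpos'],p)[0]-l['eef_pos'] for l in L]+[1e-4*v])
    r=least_squares(f,[.2,.435,.567,.25,.1,0,0][:len(free)]); print(r.x, np.abs(f(r.x)).max())
E
```

```text
[0.219  0.4403 0.5612 0.2707 0.101 ] 0.007167565191812941
[ 0.2403  0.443   0.5725  0.2717  0.1009  0.0206 -0.    ] 5.7249138457743914e-05
```

Run:
```python
from h import *
np.set_printoptions(precision=3,suppress=True)
d=load('scene0')
for n,px,z in [('tumbler rim',(454,335),.089),('tumbler base',(448,368),0.005),('garlic',(455,306),.025),('salt top',(427,272),.06),('mill top',(411,218),.14),('bowl',(250,185),.05),('ramekin',(224,217),.037),('front edge',(262,360),0),('front edge2',(330,437),0),('right end',(470,460),0),('right end',(567,300),0)]:
    print(n,onz(d,[px],z)[0])
```

```text
tumbler rim [ 0.561 -0.354  0.089]
tumbler base [ 0.553 -0.365  0.005]
garlic [ 0.665 -0.27   0.025]
salt top [ 0.66  -0.182  0.06 ]
mill top [ 0.686 -0.089  0.14 ]
bowl [0.501 0.385 0.05 ]
ramekin [0.381 0.299 0.037]
front edge [ 0.266 -0.143  0.   ]
front edge2 [ 0.29  -0.349  0.   ]
right end [ 0.458 -0.512 -0.   ]
right end [ 0.906 -0.388  0.   ]
```

```bash
cat >> kin.py <<'E'
PAR=[0.2403,0.443,0.5725,0.2717,0.1009,0,0.0206,0]
def joints(q):
    h,L1,L2,Lt,d1,d2,e,c=PAR
    R1=E('z',q[0]); sh=R1.apply([0,d1,h]); el=sh+(R1*E('y',q[1])).apply([0,0,L1]); wr=el+(R1*E('y',q[1]+q[2])).apply([e,0,L2]); return sh,el,wr
def ik(pos,M):
    """closed-form, returns list of solutions in range"""
    h,L1,L2,Lt,d,_,e,_=PAR; out=[]
    w=np.array(pos)-M[:,0]*Lt
    r=np.hypot(w[0],w[1])
    if r<d: return out
    # left offset d: w = Rz(q1)[rho,d]
    rho=np.sqrt(r*r-d*d)
    q1=np.arctan2(w[1],w[0])-np.arctan2(d,rho); q1=(q1+np.pi)%(2*np.pi)-np.pi
    L2e=np.hypot(L2,e); g=np.arctan2(e,L2)
    z=w[2]-h; c=(rho**2+z**2-L1**2-L2e**2)/(2*L1*L2e)
    if abs(c)>1: return out
    a=np.arccos(c); q3=a-g
    q2=np.arctan2(rho,z)-np.arctan2(L2e*np.sin(a),L1+L2e*np.cos(a))
    R3=(E('z',q1)*E('y',q2+q3)).as_matrix()
    N=R3.T@(np.c_[-M[:,1],-M[:,2],M[:,0]])  # local axes
    q5=np.arccos(np.clip(N[2,2],-1,1)); q4=np.arctan2(N[1,2],N[0,2]); q6=np.arctan2(N[2,1],-N[2,0])
    for k4 in(0,1,-1):
      for k6 in(0,1,-1):
        q=np.array([q1,q2,q3,q4+2*np.pi*k4,q5,q6+2*np.pi*k6])
        if (q>LO+.03).all() and (q<HI-.03).all(): out.append(q)
    return out
E
python3 - <<'E'
from kin import *
np.set_printoptions(precision=4,suppress=True)
for l in open('log.jsonl'):
    l=json.loads(l); print(np.array(l['qpos']),ik(l['eef_pos'],R.from_quat(l['tcp_rot']).as_matrix()))
E
```

```text
[-0.2795 -0.3347  2.0422 -0.0014  1.4348 -0.0287] [array([-0.2795, -0.3347,  2.0422, -0.0014,  1.4348, -0.0287])]
[-0.445  -0.0615  2.3186 -0.0019  0.8852 -0.1902] [array([-0.445 , -0.0615,  2.3186, -0.0019,  0.8852, -0.1902])]
[-0.5    -0.0646  2.3185 -0.0018  0.885  -0.2439] [array([-0.5   , -0.0646,  2.3185, -0.0018,  0.885 , -0.2439])]
[-0.4426 -0.0595  2.3192 -0.0029  0.8867 -0.1878] [array([-0.4426, -0.0595,  2.3192, -0.0029,  0.8867, -0.1878])]
[-0.5012 -0.0613  2.3207 -0.0049  0.8872 -0.2458] [array([-0.5012, -0.0613,  2.3207, -0.0049,  0.8872, -0.2458])]
[-0.7565 -0.2179  2.2096  0.7542  1.6629 -0.6335] [array([-0.7565, -0.2179,  2.2096,  0.7542,  1.6629, -0.6335])]
```

```bash
cat > plan.py <<'E'
from kin import *
th=np.radians(75.35); H=np.array([np.cos(th),np.sin(th),0]); Z=np.array([0,0,1.])
OBS=[(.556,-.36,.045,.095),(.665,-.27,.03,.055),(.66,-.182,.038,.075),(.684,-.09,.034,.155),(.6,.03,.04,.02),(.5,.385,.07,.06),(.381,.3,.035,.04)]
HOLD=[(np.array([.4377,.0364,0])+H*s)[:2] for s in np.linspace(-.19,.1,12)]
def seg(a,b,n=12): return [a+(b-a)*t for t in np.linspace(0,1,n)]
def clr(q,pos,M,hold=True):
    sh,el,wr=joints(q); m=1
    pts=[(p,.07) for p in seg(el,wr)]+[(p,.055) for p in seg(wr,pos-M[:,0]*.08,8)]+[(pos-.165*M[:,0]-.0655*M[:,2],.03)]
    for p,r in pts:
        m=min(m,p[2]-r)
        for ox,oy,orr,oh in OBS:
            dxy=np.hypot(p[0]-ox,p[1]-oy)-orr; dz=p[2]-oh; m=min(m,(np.hypot(max(dxy,0),max(dz,0)) if max(dxy,dz)>0 else 0)-r)
        if hold:
            for x in HOLD:
                dxy=np.hypot(p[0]-x[0],p[1]-x[1])-.03; dz=p[2]-.06; m=min(m,(np.hypot(max(dxy,0),max(dz,0)) if max(dxy,dz)>0 else 0)-r)
    return m
def frame(t,s,w):  # tool x=t, tool y=s*w
    y=s*w; return np.c_[t,y,np.cross(t,y)]
def best(pos,M,back=0,hold=True):
    b=None
    for q in ik(pos,M):
        c=clr(q,pos,M,hold); mg=min((q-LO).min(),(HI-q).min())
        if b is None or min(c,mg)>b[0]: b=(min(c,mg),c,q)
    if b is None: return None
    if back:
        p2=pos-back*M[:,0]; b2=best(p2,M,0,hold)
        if b2 is None: return None
        b=(min(b[0],b2[0]),b[1],b[2])
    return b
E
cat > scan.py <<'E'
from plan import *
np.set_printoptions(precision=2,suppress=True)
off=.02
# lying feasibility
def lying(a,sE,s):
    # tilt a deg: tool = -Z cos a - E sin a, grasp at centre + off*E
    E_=sE*H; t=-Z*np.cos(np.radians(a))-E_*np.sin(np.radians(a)); w=np.cross(Z,H)
    M=frame(t,s,w); pos=np.array([.438,.034,.042])+off*E_+.021*t
    return best(pos,M,.08,hold=False)
for a in (0,15,30):
    for sE in(1,-1):
        for s in(1,-1): 
            b=lying(a,sE,s); print('lie',a,sE,s,None if b is None else (round(b[0],3),round(b[1],3),b[2]))
res=[]
for x in np.arange(.38,.62,.04):
  for y in np.arange(-.44,-.16,.04):
    if min(np.hypot(x-o[0],y-o[1])-o[2] for o in OBS)<.06: continue
    cand={}
    for psi in range(0,360,15):
      f=np.array([np.cos(np.radians(psi)),np.sin(np.radians(psi)),0])  # horizontal tool heading
      w=np.cross(Z,f)
      for al in (60,75,90):
        t=f*np.sin(np.radians(al))-Z*np.cos(np.radians(al))
        for s in(1,-1):
          M=frame(t,s,w); b=best(np.array([x,y,.08+off])+.021*t,M,.1)
          if b is not None and b[0]>0: 
            if psi not in cand or b[0]>cand[psi][0]: cand[psi]=(b[0],al,s,b[2])
    for psi in cand:
      o=(psi+180)%360
      if o in cand and psi<180: res.append((min(cand[psi][0],cand[o][0]),x,y,psi,cand[psi],cand[o]))
res.sort(key=lambda r:-r[0])
for r in res[:12]: print(r)
E
python3 scan.py
```

```text
lie 0 1 1 None
lie 0 1 -1 (np.float64(0.046), np.float64(0.046), array([-0.11,  0.03,  2.25,  0.  ,  0.86,  0.15]))
lie 0 -1 1 None
lie 0 -1 -1 (np.float64(0.046), np.float64(0.046), array([-0.2 ,  0.  ,  2.28,  0.  ,  0.86,  0.05]))
lie 15 1 1 (np.float64(0.044), np.float64(0.044), array([ 0.03,  0.11,  2.19, -0.31,  0.94, -2.66]))
lie 15 1 -1 (np.float64(0.044), np.float64(0.044), array([ 0.03,  0.11,  2.19, -0.31,  0.94,  0.49]))
lie 15 -1 1 None
lie 15 -1 -1 (np.float64(0.044), np.float64(0.044), array([-0.36, -0.01,  2.31,  0.34,  0.89, -0.32]))
lie 30 1 1 (np.float64(0.038), np.float64(0.038), array([ 0.15,  0.22,  2.12, -0.54,  1.09, -2.41]))
lie 30 1 -1 (np.float64(0.038), np.float64(0.038), array([ 0.15,  0.22,  2.12, -0.54,  1.09,  0.73]))
lie 30 -1 1 (np.float64(0.038), np.float64(0.038), array([-0.51,  0.04,  2.33,  0.61,  1.01,  2.5 ]))
lie 30 -1 -1 (np.float64(0.038), np.float64(0.038), array([-0.51,  0.04,  2.33,  0.61,  1.01, -0.64]))
(np.float64(0.0743044057956988), np.float64(0.38), np.float64(-0.36000000000000004), 75, (np.float64(0.07450000000000001), 60, 1, array
[... 2428 characters left out ...]
21487), 60, -1, array([-0.83,  0.75,  1.42, -0.52,  1.9 , -2.06])), (np.float64(0.05247821091406735), 60, 1, array([-1.4 ,  0.13,  2.32,  1.52,  0.9 ,  2.4 ])))
(np.float64(0.05234074211089505), np.float64(0.38), np.float64(-0.2800000000000001), 30, (np.float64(0.07450000000000001), 60, 1, array([-1.35,  0.16,  2.29,  1.01,  1.35,  2.25])), (np.float64(0.05234074211089505), 60, -1, array([-0.46,  0.44,  1.9 , -0.81,  1.56, -2.21])))
(np.float64(0.052290810583964564), np.float64(0.42), np.float64(-0.44), 105, (np.float64(0.07450000000000001), 60, 1, array([-1.06,  0.82,  1.31,  0.24,  2.04,  1.8 ])), (np.float64(0.052290810583964564), 60, 1, array([-0.8 ,  0.15,  2.29,  4.16,  0.52,  0.89])))
```

```bash
cat > scan2.py <<'E'
from plan import *
from scipy.spatial.transform import Slerp
np.set_printoptions(precision=3,suppress=True)
off=.02; AL=65; al=np.radians(AL); G=.019
def lyingpose(C,sE,s,n_off=off):
    E_=sE*H; t=-Z*np.sin(al)-E_*np.cos(al); M=frame(t,s,np.cross(Z,H)); return np.array(C)+n_off*E_+G*t, M
def standpose(x,y,psi,s,z=.08+off):
    f=np.array([np.cos(np.radians(psi)),np.sin(np.radians(psi)),0]); t=f*np.sin(al)-Z*np.cos(al); return np.array([x,y,z])+G*t, frame(t,s,np.cross(Z,f))
def path(p0,M0,p1,M1,n=24,q0=None):
    sl=Slerp([0,1],R.from_matrix([M0,M1])); q=q0; mn=1; jump=0; tot=0
    for u in np.linspace(0,1,n+1):
        p=p0+(p1-p0)*u; M=sl(u).as_matrix(); c=ik(p,M)
        if not c: return None
        if q is None: qn=max(c,key=lambda a:min((a-LO).min(),(HI-a).min()))
        else: qn=min(c,key=lambda a:np.abs(a-q).max()); jump=max(jump,np.abs(qn-q).max()); tot+=np.abs(qn-q).max()
        q=qn; mn=min(mn,clr(q,p,M),(q-LO).min(),(HI-q).min())
    return mn,jump,tot,q
up=np.array([0,0,1.])
if __name__=='__main__':
  C=[.439,.0317,.040]
  for ph in 'AB':
    res=[]
    for x in (.38,.40,.42,.44):
      for y in (-.28,-.31,-.34,-.37):
        for psi in range(0,360,15):
          for sE in(1,-1):
            for s in(1,-1):
              pl,Ml=lyingpose(C,sE,s); ps,Ms=standpose(x,y,psi,s*sE)
              a=best(pl,Ml,0,False); b=best(ps,Ms,.1)
              if a is None or b is None or b[0]<0.02: continue
              r=path(pl+up*.2,Ml,ps+up*.12,Ms)
              if r is None or r[0]<.02 or r[1]>.6: continue
              r2=path(ps+up*.12,Ms,ps,Ms,6,r[3])
              if r2 is None or r2[1]>.6: continue
              r3=path(ps,Ms,ps-.1*Ms[:,0],Ms,6,r2[3])
              if r3 is None: continue
              res.append((r[2],r[0],r2[0],x,y,psi,sE,s))
    if ph=='A': A=res
  d={}
  for a in A:
    for b in A:
      if a[3:5]==b[3:5] and (a[5]-b[5])%360==180: d[a[3:6]+a[6:]+b[6:]]=(a[0]+b[0],min(a[1:3]+b[1:3]))
  for k,v in sorted(d.items(),key=lambda kv:kv[1][0])[:25]: print(np.array(k),np.array(v))
E
python3 scan2.py
```

```text
[ 0.4  -0.28 30.    1.   -1.   -1.   -1.  ] [2.822 0.025]
[  0.4   -0.28 210.    -1.    -1.     1.    -1.  ] [2.822 0.025]
[ 0.38 -0.28 30.    1.   -1.   -1.   -1.  ] [2.834 0.039]
[  0.38  -0.28 210.    -1.    -1.     1.    -1.  ] [2.834 0.039]
[ 0.38 -0.28 15.    1.   -1.   -1.   -1.  ] [2.855 0.046]
[  0.38  -0.28 195.    -1.    -1.     1.    -1.  ] [2.855 0.046]
[ 0.4  -0.31 30.    1.   -1.   -1.   -1.  ] [2.867 0.035]
[  0.4   -0.31 210.    -1.    -1.     1.    -1.  ] [2.867 0.035]
[ 0.42 -0.31 30.    1.   -1.   -1.   -1.  ] [2.868 0.024]
[  0.42  -0.31 210.    -1.    -1.     1.    -1.  ] [2.868 0.024]
[ 0.4  -0.28 15.    1.   -1.   -1.   -1.  ] [2.882 0.038]
[  0.4   -0.28 195.    -1.    -1.     1.    -1.  ] [2.882 0.038]
[ 0.38 -0.31 30.    1.   -1.   -1.   -1.  ] [2.891 0.048]
[  0.38  -0.31 210.    -1.    -1.     1.    -1.  ] [2.891 0.048]
[ 0.4  -0.28 45.    1.   -1.   -1.   -1.  ] [2.899 0.035]
[  0.4   -0.28 225.    -1.    -1.     1.    -1.  ] [2.899 0.035]
[ 0.42 -0.28 15.    1.   -1.   -1.   -1.  ] [2.911 0.028]
[  0.42  -0.28 195.    -1.    -1.     1.    -1.  ] [2.911 0.028]
[ 0.42 -0.31 45.    1.   -1.   -1.   -1.  ] [2.925 0.028]
[  0.42  -0.31 225.    -1.    -1.     1.    -1.  ] [2.925 0.028]
[ 0.38 -0.28 45.    1.   -1.   -1.   -1.  ] [2.943 0.04 ]
[  0.38  -0.28 225.    -1.    -1.     1.    -1.  ] [2.943 0.04 ]
[ 0.38 -0.34 30.    1.   -1.   -1.   -1.  ] [2.949 0.031]
[  0.38  -0.34 210.    -1.    -1.     1.    -1.  ] [2.949 0.031]
[ 0.4  -0.31 45.    1.   -1.   -1.   -1.  ] [2.964 0.044]
```

```bash
cat > mv.py <<'E'
from h import *
from scan2 import *
def rel(p,M,lab=''):
    s=ctrl.get_state(); M0=R.from_quat(s['tcp_rot']).as_matrix(); p0=np.array(s['eef_pos'])
    tr=M0.T@(p-p0); rv=R.from_matrix(M0.T@M).as_rotvec()
    r=path(p0,M0,p,M,20,np.array(s['qpos']))
    print(lab,'travel',tr.round(4).tolist(),'dr',rv.round(4).tolist(),'|dr|deg',np.degrees(np.linalg.norm(rv)).round(1),'path(clr,jump,tot)',None if r is None else np.round(r[:3],3), 'world p',np.round(p,4))
E
python3 - <<'E'
from mv import *
log()
p,M=lyingpose([.439,.0317,.040],1,-1)
rel(p-.09*M[:,0],M,'pre'); 
print(M)
E
```

```text
t 8.65 q [-0.7565 -0.2179  2.2096  0.7542  1.6629 -0.6335] p [ 0.4255 -0.0081  0.2503] F [0.1719 0.1614 0.6666] op 1.002
R [[0.1913, 0.9681, -0.1621], [0.757, -0.2506, -0.6035], [-0.6248, -0.0073, -0.7807]]
pre travel [0.163, 0.0043, 0.0565] dr [0.0007, -1.3322, 0.0082] |dr|deg 76.3 path(clr,jump,tot) [0.062 0.081 1.31 ] world p [0.4516 0.0801 0.1043]
[[-0.1069  0.9675 -0.2292]
 [-0.4089 -0.2529 -0.8768]
 [-0.9063 -0.      0.4226]]
```

>>> {"api": "play_rows", "payload": {"claw": [0,0,0,0,0,0,0,0,0,0,0,0], "travel": [[0,0,0],[0,0,0],[0.01,0,0.005],[0.03,0,0.01],[0.05,0,0.02],[0.08,0.002,0.03],[0.11,0.003,0.04],[0.14,0.004,0.05],[0.163,0.0043,0.0565],[0.163,0.0043,0.0565],[0.163,0.0043,0.0565],[0.163,0.0043,0.0565]], "dr": [[0,-0.14,0],[0,-0.28,0],[0,-0.42,0.002],[0,-0.56,0.003],[0,-0.7,0.004],[0,-0.84,0.005],[0,-0.98,0.006],[0,-1.12,0.007],[0,-1.26,0.008],[0.001,-1.332,0.008],[0.001,-1.332,0.008],[0.001,-1.332,0.008]], "force": 70}}

```text
time: 9.85
eef_pos: [0.4527, 0.0814, 0.1057]
tcp_rot: [-0.427, -0.329, 0.666, -0.516]
contact_force: [-0.1, -0.1, 0.7]
opening: 1.0
```

Run:
```python
from mv import *
log(); shot('wrist','w6')
p,M=lyingpose([.439,.0317,.040],1,-1)
rel(p,M,'grasp');
```

```text
t 9.85 q [ 0.1841  0.088   2.0593 -0.4194  1.2159  0.6298] p [0.4527 0.0814 0.1057] F [-0.0989 -0.0731  0.7283] op 1.0
R [[-0.1026, 0.9681, -0.2286], [-0.4075, -0.2506, -0.8781], [-0.9074, 0.003, 0.4202]]
grasp travel [0.0918, -0.0012, 0.0003] dr [-0.0008, -0.0027, -0.0034] |dr|deg 0.3 path(clr,jump,tot) [-0.02   0.009  0.18 ] world p [0.442  0.0433 0.0228]
```

View pics/w6.png

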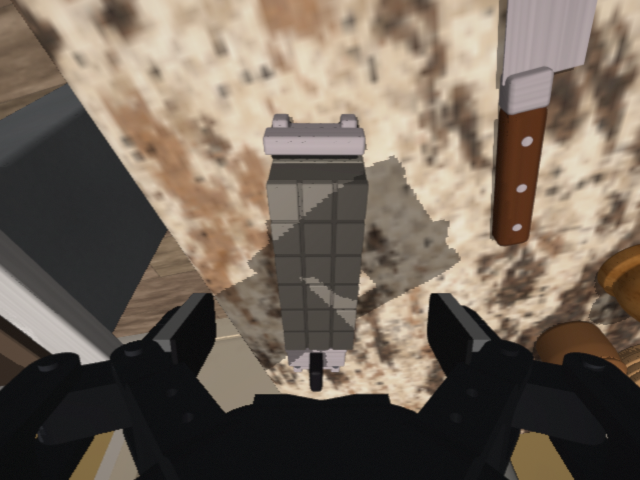

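The stone lies at columns 275–365, centred between the open fingers (215 and 430). Next I go down and grip.

>>> {"api": "play_rows", "payload": {"claw": [0,0,0,0,0,255,255,255,255,255,255], "travel": [[0.03,0,0],[0.06,-0.001,0],[0.08,-0.001,0],[0.092,-0.001,0],[0.092,-0.001,0],[0.092,-0.001,0],[0.092,-0.001,0],[0.092,-0.001,0],[0.092,-0.001,0],[0.092,-0.001,0],[0.092,-0.001,0]], "dr": [[0,-0.003,-0.003],[0,-0.003,-0.003],[0,-0.003,-0.003],[0,-0.003,-0.003],[0,-0.003,-0.003],[0,-0.003,-0.003],[0,-0.003,-0.003],[0,-0.003,-0.003],[0,-0.003,-0.003],[0,-0.003,-0.003],[0,-0.003,-0.003]], "force": 70}}

```text
time: 11.0
eef_pos: [0.4435, 0.0439, 0.0243]
tcp_rot: [-0.426, -0.327, 0.667, -0.516]
contact_force: [-1.2, 1.7, 5.2]
opening: 0.636
```

Run:
```python
from mv import *
log(); shot('wrist','w7'); shot('side','d7')
```

```text
t 11.0 q [ 0.113   0.185   2.1354 -0.476   1.0385  0.6603] p [0.4435 0.0439 0.0243] F [-1.2417  1.7136  5.1822] op 0.636
R [[-0.1048, 0.9672, -0.2314], [-0.4092, -0.254, -0.8764], [-0.9064, 0.0028, 0.4224]]
```

View pics/w7.png

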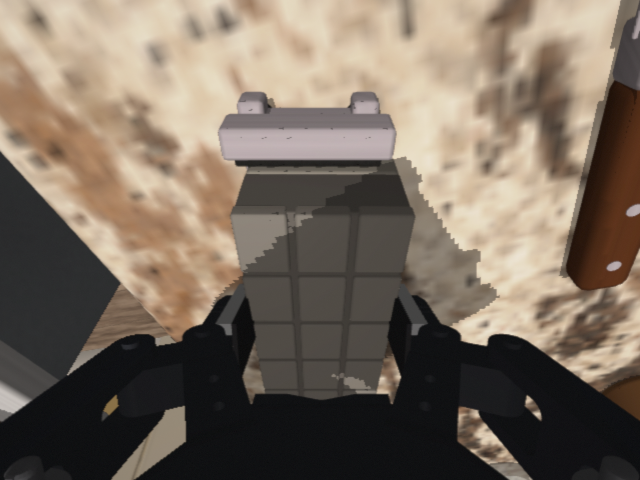

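>>> {"api": "play_rows", "payload": {"claw": [255,255,255,255,255,255,255,255,255,255], "travel": [[0,0,0],[0,0,0],[-0.009,0,0.004],[-0.018,0,0.008],[-0.036,0,0.017],[-0.063,0,0.03],[-0.095,0,0.044],[-0.127,0,0.059],[-0.16,0,0.074],[-0.181,0,0.084]], "dr": [[0,0,0],[0,0,0],[0,0,0],[0,0,0],[0,0,0],[0,0,0],[0,0,0],[0,0,0],[0,0,0],[0,0,0]], "force": 70}}

```text
time: 12.1
eef_pos: [0.4435, 0.0447, 0.2271]
tcp_rot: [-0.428, -0.327, 0.666, -0.516]
contact_force: [0.6, -0.5, -6.2]
opening: 0.634
```

Run:
```python
from mv import *
log(); shot('wrist','w8'); shot('scene','s8')
ps,Ms=standpose(.40,-.31,45,-1)
rel(ps+up*.10,Ms,'above stand');
```

```text
t 12.1 q [ 0.1142 -0.1096  2.0143 -0.4104  1.4117  0.4741] p [0.4435 0.0447 0.2271] F [ 0.6391 -0.519  -6.1635] op 0.634
R [[-0.1012, 0.9672, -0.2329], [-0.4082, -0.2539, -0.8769], [-0.9073, 0.0063, 0.4205]]
above stand travel [0.1759, 0.0546, 0.2929] dr [0.5541, 1.5242, 0.1898] |dr|deg 93.6 path(clr,jump,tot) [0.144 0.098 1.537] world p [ 0.4122 -0.2978  0.192 ]
```

View pics/w8.png

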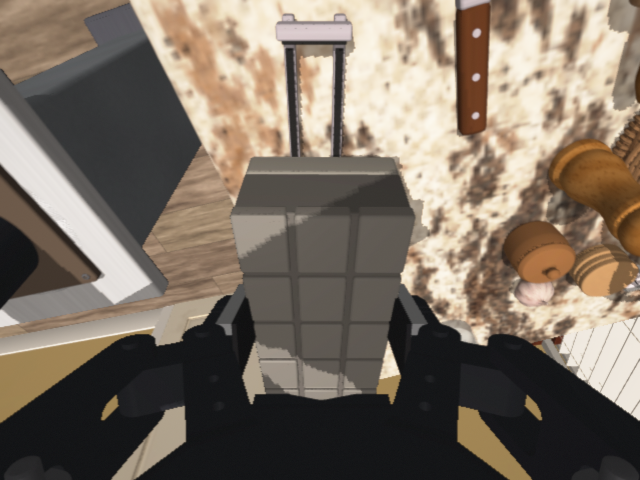

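View pics/s8.png

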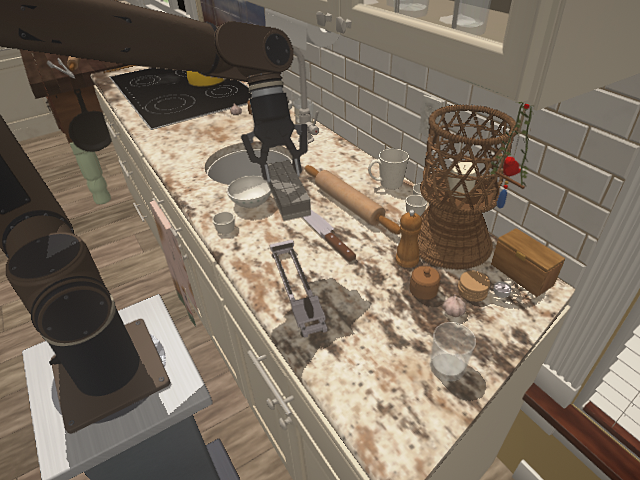

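>>> {"api": "play_rows", "payload": {"claw": [255,255,255,255,255,255,255,255,255,255,255,255,255,255,255,255,255], "travel": [[0.006,0.002,0.01],[0.018,0.005,0.029],[0.03,0.009,0.05],[0.043,0.013,0.071],[0.055,0.017,0.092],[0.068,0.021,0.113],[0.08,0.025,0.134],[0.093,0.029,0.155],[0.106,0.033,0.176],[0.118,0.037,0.197],[0.131,0.041,0.218],[0.143,0.044,0.239],[0.156,0.048,0.26],[0.167,0.052,0.278],[0.176,0.0546,0.293],[0.176,0.0546,0.293],[0.176,0.0546,0.293]], "dr": [[0.019,0.052,0.006],[0.055,0.152,0.019],[0.095,0.26,0.032],[0.134,0.37,0.046],[0.174,0.48,0.06],[0.213,0.587,0.073],[0.253,0.696,0.087],[0.292,0.805,0.1],[0.332,0.914,0.114],[0.371,1.023,0.127],[0.411,1.132,0.141],[0.45,1.241,0.154],[0.49,1.35,0.168],[0.526,1.446,0.18],[0.554,1.524,0.19],[0.554,1.524,0.19],[0.554,1.524,0.19]]}}

```text
time: 13.9
eef_pos: [0.4111, -0.2974, 0.1894]
tcp_rot: [0.902, 0.374, -0.202, 0.081]
contact_force: [-0.8, 0.2, -5.3]
opening: 0.633
```

Run:
```python
from mv import *
s=log(); shot('wrist','w9'); shot('scene','s9')
Mp=np.array([[-0.1048, 0.9672, -0.2314], [-0.4092, -0.254, -0.8764], [-0.9064, 0.0028, 0.4224]]); pp=np.array([0.4435,0.0439,0.0243])
th2=np.radians(75.5);h2=np.array([np.cos(th2),np.sin(th2),0]);c=np.array([.439,.0317,.040])
# stone frame axes in tool
A=Mp.T@np.c_[h2,np.cross(Z,h2),Z]; ct=Mp.T@(c-pp); np.savez('grA.npz',A=A,ct=ct)
M=R.from_quat(s['tcp_rot']).as_matrix(); p=s['eef_pos']
S=M@A; C=p+M@ct; print('stone centre',C,'axes',S.round(4).tolist()); print('bottom',C-.08*S[:,0])
print('tilt corr (world rotvec) to make E=Z', np.cross(S[:,0],Z), 'in tool',M.T@np.cross(S[:,0],Z),'down in tool',M.T@[0,0,-1])
```

```text
t 13.9 q [-1.2965  0.1857  2.0533  0.9134  1.6567 -0.8094] p [ 0.4111 -0.2974  0.1894] F [-0.8153  0.2493 -5.2869] op 0.633
R [[0.6388, 0.7072, -0.3031], [0.6416, -0.707, -0.2975], [-0.4247, -0.0044, -0.9053]]
stone centre [ 0.3991 -0.3076  0.1765] axes [[0.0023, -0.7092, -0.7051], [0.0013, 0.705, -0.7091], [1.0, 0.0007, 0.0025]]
bottom [ 0.3989 -0.3077  0.0965]
tilt corr (world rotvec) to make E=Z [ 0.0013 -0.0023  0.    ] in tool [-0.0006  0.0025  0.0003] down in tool [0.4247 0.0044 0.9053]
```

View pics/s9.png

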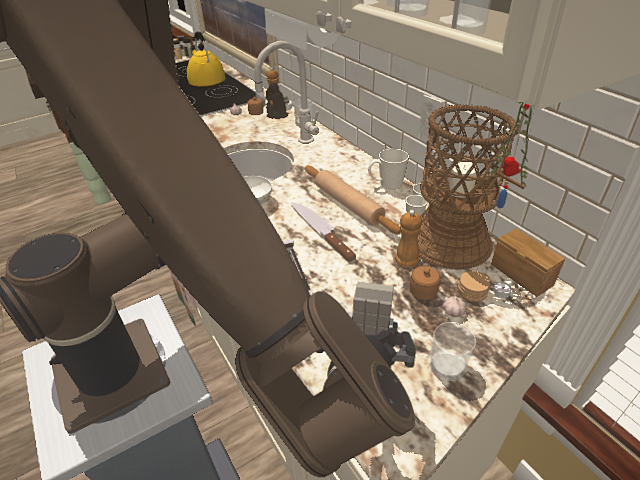

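Run:
```python
from h import *
np.set_printoptions(precision=4,suppress=True)
for f in ('w8','w9'):
    d=load(f);P=cloud(d); q=P[215:330,255:385].reshape(-1,3); q=q[~np.isnan(q[:,0])]
    c=np.median(q,0)
    for _ in range(5):
        u,s,v=np.linalg.svd(q-q.mean(0),full_matrices=False); n=v[2]; r=np.abs((q-q.mean(0))@n); q=q[r<max(.002,np.percentile(r,80))]
    print(f,n,len(q),q.mean(0))
d=load('w9')
```

```text
w8 [-0.0076 -0.012   0.9999] 14729 [0.4539 0.0848 0.263 ]
w9 [ 0.7059  0.7083 -0.0006] 14681 [ 0.3868 -0.3214  0.2303]
```

View pics/w9.png

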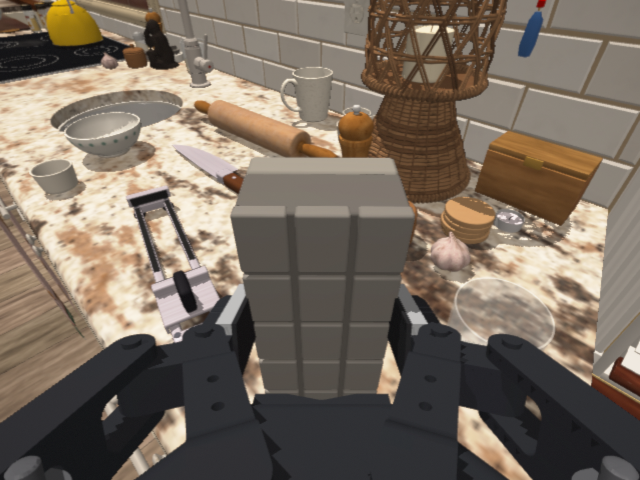

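The plane fit shows the stone upright in hand to within about 0.1°, with the coarse face towards the camera. Next I lower it.

>>> {"api": "play_rows", "payload": {"claw": [255,255,255,255,255,255,255], "travel": [[0.013,0,0.027],[0.025,0,0.053],[0.033,0,0.07],[0.037,0,0.079],[0.039,0,0.083],[0.039,0,0.083],[0.039,0,0.083]], "dr": [[0,0.002,0],[0,0.002,0],[0,0.002,0],[0,0.002,0],[0,0.002,0],[0,0.002,0],[0,0.002,0]]}}

```text
time: 14.7
eef_pos: [0.4123, -0.2974, 0.1006]
tcp_rot: [0.902, 0.374, -0.2, 0.084]
contact_force: [-0.5, 0.3, -5.7]
opening: 0.635
```

```bash
cat > st.py <<'E'
from mv import *
s=log(); g=np.load('grA.npz'); M=R.from_quat(s['tcp_rot']).as_matrix(); S=M@g['A']; C=s['eef_pos']+M@g['ct']; print('C',C,'E',S[:,0],'bottom',C-.08*S[:,0]); print('tilt corr tool',M.T@np.cross(S[:,0],Z),'down in tool',M.T@[0,0,-1])
E
python3 st.py
```

```text
t 14.7 q [-1.2949  0.3516  2.0605  0.9116  1.55   -0.9513] p [ 0.4123 -0.2974  0.1006] F [-0.4503  0.2525 -5.6989] op 0.635
R [[0.6398, 0.7083, -0.2983], [0.6412, -0.7059, -0.3008], [-0.4236, 0.0012, -0.9058]]
C [ 0.4003 -0.3077  0.0877] E [-0.0026  0.0044  1.    ] bottom [ 0.4005 -0.3081  0.0077]
tilt corr tool [ 0.0045  0.0013 -0.0021] down in tool [ 0.4236 -0.0012  0.9058]
```

>>> {"api": "play_rows", "payload": {"claw": [255,255,255,255,255], "travel": [[0.001,0,0.002],[0.002,0,0.004],[0.003,0,0.006],[0.003,0,0.0065],[0.003,0,0.0065]], "dr": [[0.002,0.001,-0.001],[0.004,0.001,-0.002],[0.004,0.001,-0.002],[0.004,0.001,-0.002],[0.004,0.001,-0.002]]}}

```text
time: 15.2
eef_pos: [0.4124, -0.2978, 0.0942]
tcp_rot: [0.902, 0.375, -0.2, 0.082]
contact_force: [-1.3, -0.6, -0.6]
opening: 0.634
```

```bash
python3 st.py
```

```text
t 15.2 q [-1.2948  0.3672  2.0575  0.9118  1.5452 -0.958 ] p [ 0.4124 -0.2978  0.0942] F [-1.2888 -0.6118 -0.6022] op 0.634
R [[0.6393, 0.7084, -0.2991], [0.6432, -0.7058, -0.297], [-0.4215, -0.0025, -0.9068]]
C [ 0.4004 -0.308   0.0812] E [-0.0016  0.0002  1.    ] bottom [ 0.4006 -0.308   0.0012]
tilt corr tool [ 0.0011 -0.001  -0.0005] down in tool [0.4215 0.0025 0.9068]
```

>>> {"api": "play_rows", "payload": {"claw": [255,255,150,60,0,0,0,0], "travel": [[0,0,0.001],[0,0,0.001],[0,0,0.001],[0,0,0.001],[0,0,0.001],[0,0,0.001],[0,0,0.001],[0,0,0.001]], "dr": [[0,0,0],[0,0,0],[0,0,0],[0,0,0],[0,0,0],[0,0,0],[0,0,0],[0,0,0]]}}

```text
time: 16.0
eef_pos: [0.4121, -0.2982, 0.0933]
tcp_rot: [0.902, 0.375, -0.2, 0.082]
contact_force: [0.0, -0.3, -0.1]
opening: 0.997
```

```bash
python3 st.py
python3 - <<'E'
from h import *
shot('wrist','w10')
E
```

```text
t 16.0 q [-1.2955  0.3692  2.0569  0.9115  1.5446 -0.9595] p [ 0.4121 -0.2982  0.0933] F [ 0.0423 -0.3087 -0.0868] op 0.997
R [[0.6395, 0.7083, -0.299], [0.643, -0.7059, -0.297], [-0.4215, -0.0024, -0.9068]]
C [ 0.4002 -0.3084  0.0804] E [-0.0017  0.0003  1.    ] bottom [ 0.4003 -0.3084  0.0004]
tilt corr tool [ 0.0013 -0.001  -0.0006] down in tool [0.4215 0.0024 0.9068]
```

View pics/w10.png

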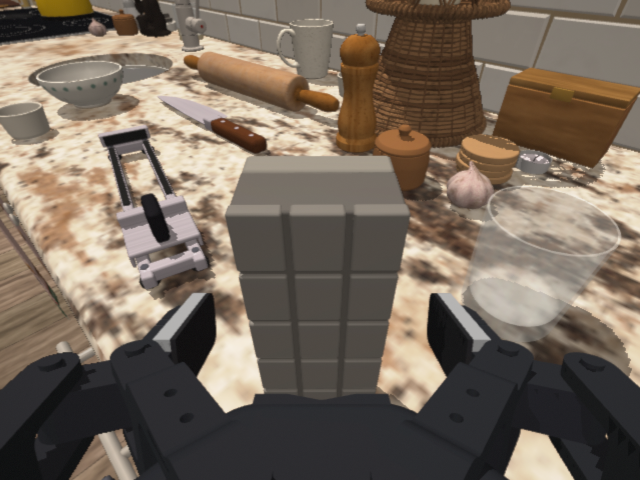

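Run:
```python
from mv import *
import plan
plan.OBS.append((.4003,-.3084,.033,.16))
s=log(); M=R.from_quat(s['tcp_rot']).as_matrix(); p=np.array(s['eef_pos'])
sb,Mb=standpose(.4003,-.3084,225,1)
Mi=M@E('y',0).as_matrix()
rv=R.from_matrix(M.T@Mb).as_rotvec(); print('rot A->B',rv)
p1=p-.13*M[:,0]
def P(pa,Ma,pb,Mb_,q): 
    r=path(pa,Ma,pb,Mb_,20,q); print(np.round(pb,3), None if r is None else np.round(r[:3],3)); return r[3]
q=P(p,M,p1,M,np.array(s['qpos']))
Mm=M@R.from_rotvec(rv*.5).as_matrix(); pm=np.array([.40,-.30,.34])
q=P(p1,M,pm,Mm,q)
p2=sb-.13*Mb[:,0]
q=P(pm,Mm,p2,Mb,q); print(q)
q=P(p2,Mb,sb,Mb,q); print(q)
for pp in (p1,pm,p2): print(M.T@(pp-p))
```

```text
t 16.05 q [-1.2955  0.3692  2.057   0.9115  1.5446 -0.9595] p [ 0.4121 -0.2981  0.0933] F [0.6221 1.0795 0.8371] op 0.998
R [[0.6394, 0.7083, -0.2991], [0.6431, -0.7059, -0.2969], [-0.4214, -0.0025, -0.9068]]
rot A->B [ 0.0022 -2.2702  0.0031]
[ 0.329 -0.382  0.148] [-0.031  0.01   0.186]
[ 0.4  -0.3   0.34] [0.079 0.057 0.971]
[ 0.471 -0.237  0.147] [0.026 0.057 0.998]
[-0.2537  0.4802  1.7602 -0.9026  1.669   0.8242]
[ 0.388 -0.321  0.092] [-0.033  0.01   0.191]
[-0.4294  0.456   1.9311 -1.0218  1.4791  0.8702]
[-0.13 -0.    0.  ]
[-0.1129 -0.0079 -0.2196]
[ 0.0544 -0.0011 -0.0844]
```

>>> {"api": "play_rows", "payload": {"claw": [0,0,0,0,0,0,0,0,0,0,0,0,0,0,0,0,0,0,0,0], "travel": [[-0.03,0,0],[-0.08,0,0],[-0.13,0,0],[-0.128,-0.001,-0.028],[-0.126,-0.002,-0.055],[-0.124,-0.003,-0.083],[-0.122,-0.004,-0.11],[-0.119,-0.005,-0.138],[-0.117,-0.006,-0.165],[-0.115,-0.007,-0.193],[-0.113,-0.008,-0.22],[-0.092,-0.007,-0.203],[-0.071,-0.006,-0.186],[-0.05,-0.005,-0.169],[-0.029,-0.004,-0.152],[-0.008,-0.003,-0.135],[0.013,-0.002,-0.118],[0.034,-0.002,-0.101],[0.054,-0.001,-0.084],[0.054,-0.001,-0.084]], "dr": [[0,0,0],[0,0,0],[0,0,0],[0,-0.142,0],[0,-0.284,0],[0,-0.426,0],[0.001,-0.568,0.001],[0.001,-0.71,0.001],[0.001,-0.852,0.001],[0.001,-0.994,0.001],[0.001,-1.135,0.002],[0.001,-1.277,0.002],[0.001,-1.419,0.002],[0.001,-1.561,0.002],[0.002,-1.703,0.002],[0.002,-1.845,0.003],[0.002,-1.987,0.003],[0.002,-2.129,0.003],[0.002,-2.27,0.003],[0.002,-2.27,0.003]]}}

```text
time: 18.05
eef_pos: [0.4673, -0.2343, 0.134]
tcp_rot: [-0.191, -0.091, 0.903, -0.373]
contact_force: [-1.1, -0.0, -0.8]
opening: 0.999
```

Run:
```python
from mv import *
s=log(); d=shot('wrist','w11'); shot('scene','s11')
sb,Mb=standpose(.4003,-.3084,225,1); rel(sb,Mb,'B grasp')
```

```text
t 18.05 q [-0.2507  0.4996  1.7669 -0.9004  1.6665  0.8248] p [ 0.4673 -0.2343  0.134 ] F [-1.0823 -0.0194 -0.7537] op 0.999
R [[-0.6486, 0.7088, -0.2773], [-0.639, -0.705, -0.3075], [-0.4134, -0.0222, 0.9103]]
B grasp travel [0.1283, 0.0009, 0.0016] dr [0.0049, 0.0022, 0.0014] |dr|deg 0.3 path(clr,jump,tot) [0.021 0.01  0.19 ] world p [ 0.3881 -0.3206  0.092 ]
```

View pics/w11.png

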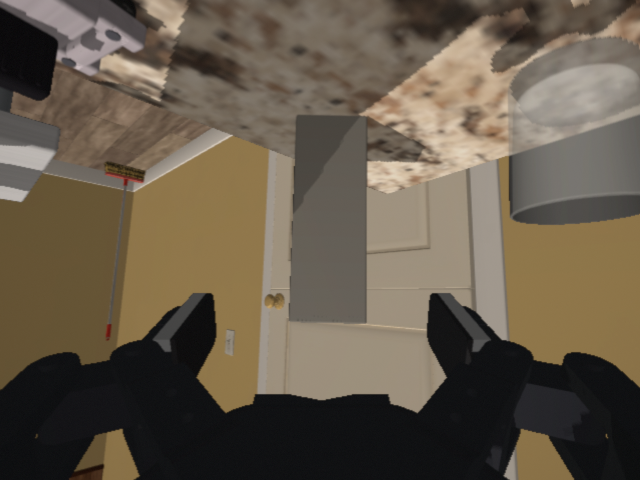

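View pics/s11.png

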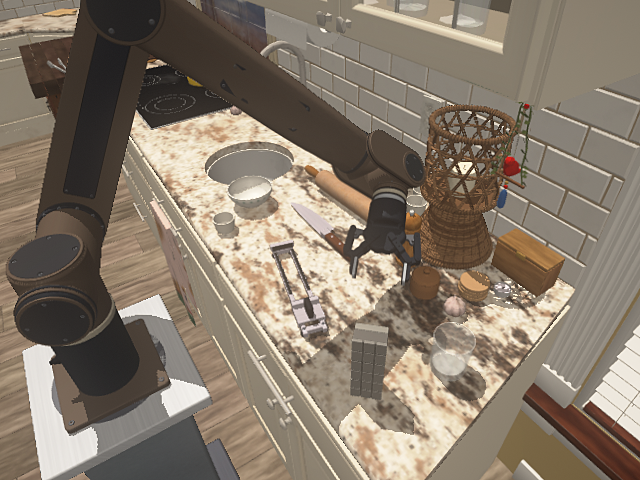

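Run:
```python
from mv import *
d=load('w11');P=cloud(d)
m=np.zeros((480,640),bool); m[110:330,285:375]=True
m&=np.hypot(P[...,0]-.40,P[...,1]+.308)<.06; m&=(P[...,2]>.01)&(P[...,2]<.17)
q=P[m]; q0=q
for _ in range(6):
    u,sv,v=np.linalg.svd(q-q.mean(0),full_matrices=False); n=v[2]; r=np.abs((q-q.mean(0))@n); q=q[r<max(.0015,np.percentile(r,85))]
print('n',n,'heading',np.degrees(np.arctan2(n[1],n[0])),len(q),'zrange',q[:,2].min(),q[:,2].max())
w=np.cross(Z,n);w/=np.linalg.norm(w); a=q@w; lo,hi=np.percentile(a,[.5,99.5]); print('width',hi-lo)
nn=n*np.sign(n@[1,1,0]); C=w*(lo+hi)/2+nn*((q@nn).mean()-.02); print('centre',C)
# cross-check with scene: top face
d=load('s11');P=cloud(d); rect(d,P,'top',.15,.17,(340,310,400,350))
sb,Mb=standpose(C[0],C[1],np.degrees(np.arctan2(-nn[1],-nn[0])),1); rel(sb,Mb,'B grasp')
```

```text
n [ 0.704  0.71  -0.001] heading 45.230757549346016 14263 zrange 0.0100031251042971 0.16031211141118717
width 0.054773255213705074
centre [ 0.401 -0.308 -0.   ]
top [352 322  37  28 791] z 0.1602 c [ 398.9 -308.7] [41.8 56.4] 44.85
B grasp travel [0.1274, 0.0013, 0.0012] dr [0.0032, 0.0021, 0.0051] |dr|deg 0.4 path(clr,jump,tot) [0.021 0.01  0.191] world p [ 0.389 -0.32   0.092]
```

Both views put the stone at (0.400, −0.308), upright, with its top at 0.160 and the smooth face towards the gripper. Next I approach from the smooth side and grip.

>>> {"api": "play_rows", "payload": {"claw": [0,0,0,0,0,0,255,255,255,255,255,255,255], "travel": [[0.04,0,0],[0.08,0.001,0.001],[0.11,0.0012,0.001],[0.127,0.0012,0.001],[0.127,0.0012,0.001],[0.127,0.0012,0.001],[0.127,0.0012,0.001],[0.127,0.0012,0.001],[0.127,0.0012,0.001],[0.127,0.0012,0.001],[0.127,0.0012,0.001],[0.127,0.0012,0.001],[0.127,0.0012,0.001]], "dr": [[0.003,0.002,0.004],[0.003,0.002,0.004],[0.003,0.002,0.004],[0.003,0.002,0.004],[0.003,0.002,0.004],[0.003,0.002,0.004],[0.003,0.002,0.004],[0.003,0.002,0.004],[0.003,0.002,0.004],[0.003,0.002,0.004],[0.003,0.002,0.004],[0.003,0.002,0.004],[0.003,0.002,0.004]], "force": 70}}

```text
time: 19.45
eef_pos: [0.3904, -0.3194, 0.0933]
tcp_rot: [-0.199, -0.082, 0.901, -0.375]
contact_force: [1.3, 4.6, 5.5]
opening: 0.638
```

Run:
```python
from mv import *
s=log(); d=shot('wrist','w12'); d=shot('scene','s12'); P=cloud(d); rect(d,P,'top',.15,.17,(340,310,400,350))
print('up in tool',R.from_quat(s['tcp_rot']).as_matrix().T@Z)
```

```text
t 19.45 q [-0.425   0.456   1.9286 -1.0224  1.4816  0.8693] p [ 0.3904 -0.3194  0.0933] F [1.326  4.5722 5.5059] op 0.638
R [[-0.6386, 0.7097, -0.2976], [-0.6439, -0.7045, -0.2984], [-0.4214, 0.0011, 0.9069]]
top [352 323  37  27 804] z 0.1604 c [ 398.8 -309.9] [41.9 56.5] 45.7
up in tool [-0.4214  0.0011  0.9069]
```

View pics/w12.png

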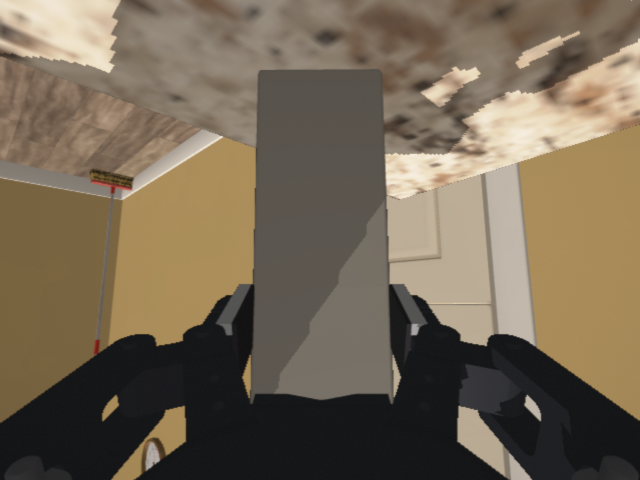

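View pics/s12.png

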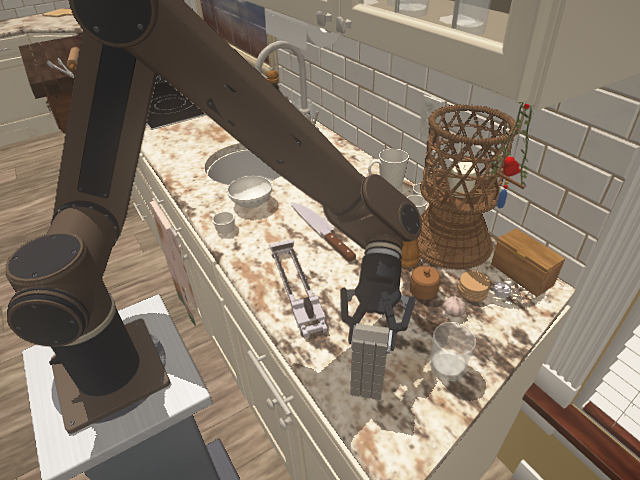

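>>> {"api": "play_rows", "payload": {"claw": [255,255,255,255,255,255,255,255], "travel": [[0,0,0],[-0.002,0,0.005],[-0.006,0,0.014],[-0.015,0,0.032],[-0.028,0,0.06],[-0.04,0,0.087],[-0.051,0,0.109],[-0.051,0,0.109]], "dr": [[0,0,0],[0,0,0],[0,0,0],[0,0,0],[0,0,0],[0,0,0],[0,0,0],[0,0,0]]}}

```text
time: 20.35
eef_pos: [0.3919, -0.3198, 0.217]
tcp_rot: [-0.202, -0.08, 0.901, -0.376]
contact_force: [0.5, -0.3, -5.7]
opening: 0.631
```

Run:
```python
from mv import *
s=log(); d=shot('wrist','w13')
for f,b in (('w8',(270,5,360,60)),('s8',(262,225,305,262)),('s11',(262,225,305,262)),('w10',(80,110,160,160))):
    d=load(f);P=cloud(d);rect(d,P,f+' stop',.029,.042,b)
for f,b in (('w10',(80,160,230,300)),('s11',(280,280,340,345))):
    d=load(f);P=cloud(d);rect(d,P,f+' jaw',.031,.041,b);rect(d,P,f+' rib',.047,.062,b)
d=load('w8');P=cloud(d);rect(d,P,'w8 rails',.015,.024,(260,40,360,156))
# stone pose check from w13
d=load('w13');P=cloud(d); q=P[90:300,265:375].reshape(-1,3); q=q[~np.isnan(q[:,0])]
for _ in range(6):
    u,sv,v=np.linalg.svd(q-q.mean(0),full_matrices=False); n=v[2]; r=np.abs((q-q.mean(0))@n); q=q[r<max(.0015,np.percentile(r,85))]
print('n',n)
# grasp model B from pick pose
Mp=np.array([[-0.6386,0.7097,-0.2976],[-0.6439,-0.7045,-0.2984],[-0.4214,0.0011,0.9069]]);pp=np.array([0.3904,-0.3194,0.0933])
f=Mp[:,1].copy(); f[2]=0; f/=np.linalg.norm(f); W=f   # width axis along tool y
nf=np.cross(W,Z) ; nf*=np.sign(nf@[1,1,0])  # fine normal
C=np.array([.400,-.3085,.080]); Tt=Z
A=Mp.T@np.c_[Tt,np.cross(nf,Tt),nf]; ct=Mp.T@(C-pp); np.savez('grB.npz',A=A,ct=ct); print(A,ct)
# target: lying, E=-H ; fine up; centre at holder x=-0.004
```

```text
t 20.35 q [-0.4246  0.2526  1.9113 -1.0161  1.5936  0.6878] p [ 0.3919 -0.3198  0.217 ] F [ 0.4658 -0.2809 -5.7224] op 0.631
R [[-0.6355, 0.7099, -0.3037], [-0.6454, -0.7043, -0.2958], [-0.4239, 0.008, 0.9057]]
w8 stop [ 276   22   77   23 1633] z 0.034 c [459.2 118.2] [15.1 60. ] 75.01
s8 stop [270 240  24   9 113] z 0.0326 c [455.6 116. ] [19.9 59. ] 70.86
s11 stop [270 240  24   9 114] z 0.0326 c [456.3 118.5] [21.1 59. ] 73.07
w10 stop [ 99 125  50  15 354] z 0.0328 c [458.9 116. ] [15.3 60. ] 75.24
w10 jaw [159 196  28  15 262] z 0.0354 c [424.5 -86. ] [12.6 22.8] 72.98
w10 jaw [117 206  29  18 292] z 0.0355 c [388.4 -76.9] [12.6 22.5] 76.77
w10 jaw [151 222  19  17 169] z 0.0359 c [ 395.5 -122. ] [ 7.7 13.4] 69.63
w10 rib [141 193  24  31 482] z 0.0548 c [ 399.5 -108.2] [37.1 13.3] 75.88
s11 jaw [308 296  11   6  48] z 0.0348 c [423.5 -85.6] [15.4 19.5] 77.68
s11 jaw [291 299  13   8  70] z 0.035 c [388.2 -76.6] [16.5 28. ] 80.67
s11 rib [304 297   9  15  91] z 0.0536 c [ 396.1 -108.5] [38.4 13.3] 73.13
w8 rails [ 284   45   17  111 1211] z 0.0199 c [423.3  64.3] [102.   10.1] 75.25
w8 rails [ 332   45   14  111 1200] z 0.02 c [464.1  54.3] [100.2  10.1] 75.27
n [-0.7051 -0.709  -0.0078]
[[-0.4214  0.0004 -0.9069]
 [ 0.0011  1.     -0.    ]
 [ 0.9069 -0.001  -0.4214]] [-0.0075 -0.0009 -0.0182]
```

```bash
cat > tb.py <<'E'
from mv import *
h=np.radians(75.27); Hh=np.array([np.cos(h),np.sin(h),0])
g=np.load('grB.npz')
St=np.c_[-Hh,np.cross(Z,-Hh),Z]
def target(C): 
    M=St@g['A'].T; return np.array(C)-M@g['ct'],M
def now():
    s=log(); M=R.from_quat(s['tcp_rot']).as_matrix(); S=M@g['A']; C=s['eef_pos']+M@g['ct']; 
    print('stone C',C,'E',S[:,0],'up',S[:,2],'heading of -E',np.degrees(np.arctan2(-S[1,0],-S[0,0]))); print('down in tool',M.T@[0,0,-1]); return s,M
E
python3 - <<'E'
from tb import *
s,M=now()
p,Mt=target([.4361,.0304,.040]); rel(p+up*.17,Mt,'above')
r=path(p+up*.17,Mt,p,Mt,10,None); print(r)
a=load('w12')['img'].astype(int);b=load('w13')['img'].astype(int)
for im in (a,b):
    c=im[40:130,300:340].mean(axis=(1,2)); print(40+np.argmax(np.abs(np.diff(c))))
E
```

```text
t 20.4 q [-0.4247  0.2552  1.9138 -1.0143  1.5919  0.6886] p [ 0.391  -0.3192  0.2142] F [-0.0113  0.402  -6.243 ] op 0.629
R [[-0.6367, 0.7097, -0.3016], [-0.6438, -0.7045, -0.2987], [-0.4245, 0.004, 0.9054]]
stone C [ 0.4006 -0.3083  0.2009] E [-0.0045 -0.0004  1.    ] up [0.7045 0.7097 0.0034] heading of -E 4.868422631285381
down in tool [ 0.4245 -0.004  -0.9054]
above travel [-0.2358, -0.2069, -0.1303] dr [-0.5467, 1.5293, 0.1941] |dr|deg 93.7 path(clr,jump,tot) [0.129 0.079 1.452] world p [0.4336 0.0173 0.1955]
(np.float64(-0.016950250056569423), np.float64(0.03836559635098946), np.float64(0.358221823006577), array([-0.4726,  0.0087,  2.3272,  0.5217,  0.9723, -0.5489]))
69
69
```

View pics/w13.png

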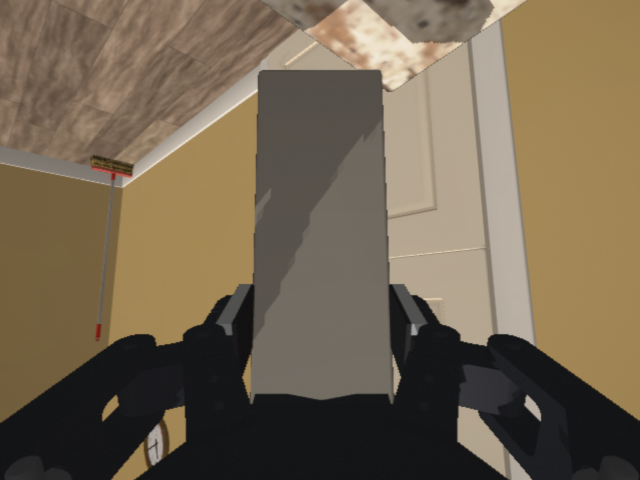

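>>> {"api": "play_rows", "payload": {"claw": [255,255,255,255,255,255,255,255,255,255,255,255,255,255,255,255,255,255], "travel": [[-0.007,-0.006,-0.004],[-0.021,-0.019,-0.012],[-0.038,-0.033,-0.021],[-0.054,-0.048,-0.03],[-0.071,-0.062,-0.039],[-0.087,-0.077,-0.048],[-0.104,-0.091,-0.057],[-0.12,-0.106,-0.066],[-0.137,-0.12,-0.076],[-0.153,-0.135,-0.085],[-0.17,-0.149,-0.094],[-0.186,-0.163,-0.103],[-0.203,-0.178,-0.112],[-0.219,-0.192,-0.121],[-0.229,-0.201,-0.126],[-0.236,-0.207,-0.13],[-0.236,-0.207,-0.13],[-0.236,-0.207,-0.13]], "dr": [[-0.016,0.046,0.006],[-0.049,0.138,0.017],[-0.087,0.245,0.031],[-0.126,0.352,0.045],[-0.164,0.459,0.058],[-0.202,0.566,0.072],[-0.241,0.673,0.085],[-0.279,0.78,0.099],[-0.317,0.887,0.113],[-0.355,0.994,0.126],[-0.394,1.101,0.14],[-0.432,1.208,0.153],[-0.47,1.315,0.167],[-0.508,1.422,0.18],[-0.531,1.485,0.188],[-0.547,1.529,0.194],[-0.547,1.529,0.194],[-0.547,1.529,0.194]]}}

```text
time: 22.2
eef_pos: [0.4319, 0.0171, 0.1937]
tcp_rot: [0.666, 0.515, -0.428, 0.327]
contact_force: [-0.0, -0.5, -5.5]
opening: 0.635
```

Run:
```python
from tb import *
s,M=now(); shot('wrist','w14'); d=shot('scene','s14')
p,Mt=target([.4361,.0304,.040]); rel(p+up*.02,Mt,'above20')
d=load('w14');P=cloud(d); q=P[90:300,265:375].reshape(-1,3); q=q[~np.isnan(q[:,0])]
for _ in range(6):
    u,sv,v=np.linalg.svd(q-q.mean(0),full_matrices=False); n=v[2]; r=np.abs((q-q.mean(0))@n); q=q[r<max(.0015,np.percentile(r,85))]
print('n',n)
```

```text
t 22.2 q [-0.4725 -0.2848  2.2233  0.4338  1.3297 -0.3458] p [0.4319 0.0171 0.1937] F [-0.0386 -0.5359 -5.4528] op 0.635
R [[0.1021, 0.967, -0.2336], [0.4062, -0.2549, -0.8775], [-0.9081, -0.0053, -0.4188]]
stone C [0.4346 0.0302 0.2082] E [-0.2538 -0.9673  0.0029] up [0.0058 0.0015 1.    ] heading of -E 75.29885621481135
down in tool [0.9081 0.0053 0.4188]
above20 travel [0.1359, 0.0008, 0.0624] dr [-0.0006, 0.0021, 0.0023] |dr|deg 0.2 path(clr,jump,tot) [0.003 0.016 0.314] world p [0.4336 0.0173 0.0455]
n [-0.0086 -0.0111 -0.9999]
```

View pics/w14.png

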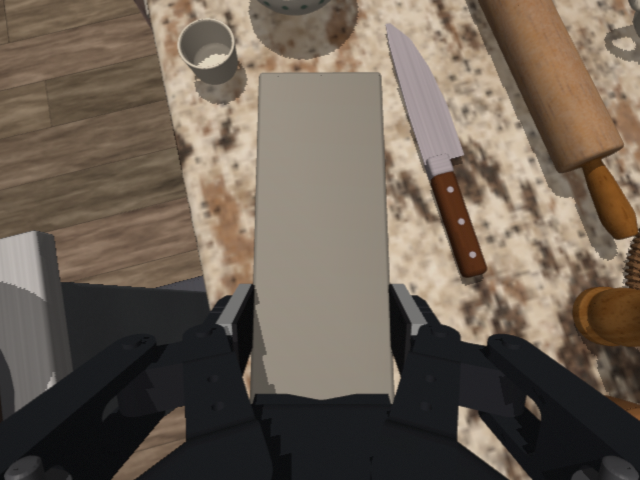

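View pics/s14.png

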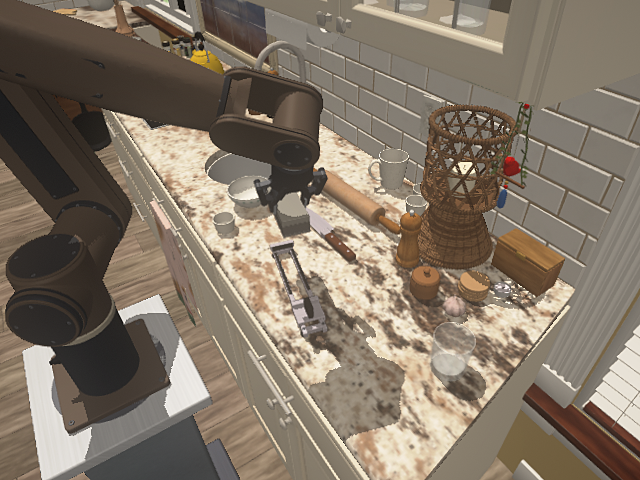

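Run:
```python
from tb import *
s=ctrl.get_state(); M=R.from_quat(s['tcp_rot']).as_matrix(); S=M@g['A']; C=s['eef_pos']+M@g['ct']
d=load('w14')
print(proj(d,[C+S@np.array([-.08,a,.02]) for a in (-.028,.028)]), proj(d,[C+S@np.array([-.078,a,.02]) for a in (-.028,.028)]))
im=d['img'].astype(float).mean(2); 
print('end row',[60+np.argmax(np.abs(np.diff(im[60:85,c]))) for c in (280,300,320,340,360)])
hsv=cv2.cvtColor(d['img'],cv2.COLOR_RGB2HSV)
for r in (80,85): print('cols',r,[250+np.argmax(np.abs(np.diff(im[r,250:270]))),370+np.argmax(np.abs(np.diff(im[r,370:395])))])
```

```text
[[256.216  66.691]
 [382.315  66.357]] [[256.084  70.769]
 [382.452  70.438]]
end row [np.int64(72), np.int64(69), np.int64(71), np.int64(71), np.int64(71)]
cols 80 [np.int64(258), np.int64(381)]
cols 85 [np.int64(258), np.int64(381)]
```

>>> {"api": "play_rows", "payload": {"claw": [255,255,255,255,255,255,255,255], "travel": [[0.02,0,0.009],[0.05,0,0.023],[0.085,0,0.039],[0.113,0.001,0.052],[0.13,0.001,0.06],[0.136,0.001,0.0624],[0.136,0.001,0.0624],[0.136,0.001,0.0624]], "dr": [[-0.001,0.002,0.002],[-0.001,0.002,0.002],[-0.001,0.002,0.002],[-0.001,0.002,0.002],[-0.001,0.002,0.002],[-0.001,0.002,0.002],[-0.001,0.002,0.002],[-0.001,0.002,0.002]]}}

```text
time: 23.1
eef_pos: [0.4349, 0.0167, 0.0466]
tcp_rot: [0.668, 0.514, -0.426, 0.329]
contact_force: [0.3, 0.1, -5.6]
opening: 0.631
```

Run:
```python
from tb import *
s,M=now(); shot('wrist','w15'); shot('side','d15')
p,Mt=target([.4361,.0314,.040]); rel(p,Mt,'down')
im=load('d15')['img'][180:360,230:370]; cv2.imwrite('pics/d15c.png',cv2.resize(im[:,:,::-1],None,fx=4,fy=4,interpolation=cv2.INTER_CUBIC)[:600])
```

```text
t 23.1 q [-0.4723 -0.0364  2.32    0.5057  1.0159 -0.5196] p [0.4349 0.0167 0.0466] F [ 0.2696  0.0888 -5.5967] op 0.631
R [[0.1092, 0.967, -0.2303], [0.4065, -0.2549, -0.8774], [-0.9071, 0.0022, -0.4209]]
stone C [0.4375 0.0298 0.0611] E [-0.2538 -0.9673  0.0005] up [-0.002   0.0011  1.    ] heading of -E 75.29596875235234
down in tool [ 0.9071 -0.0022  0.4209]
down travel [0.0199, -0.002, 0.0079] dr [0.0019, 0.0007, -0.0026] |dr|deg 0.2 path(clr,jump,tot) [-0.017  0.002  0.045] world p [0.4336 0.0183 0.0255]
```

View pics/w15.png

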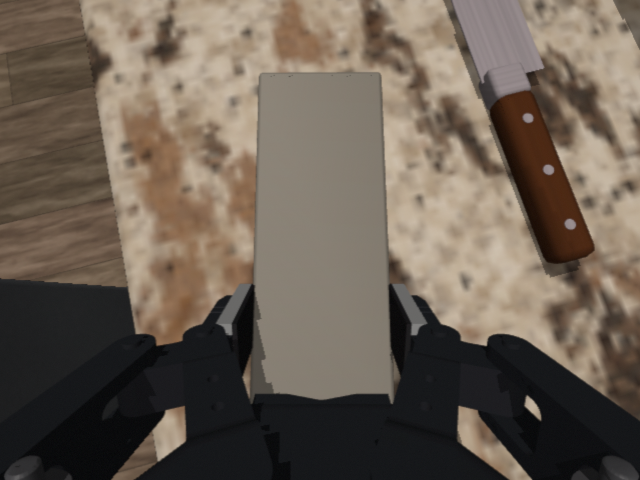

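View pics/d15c.png

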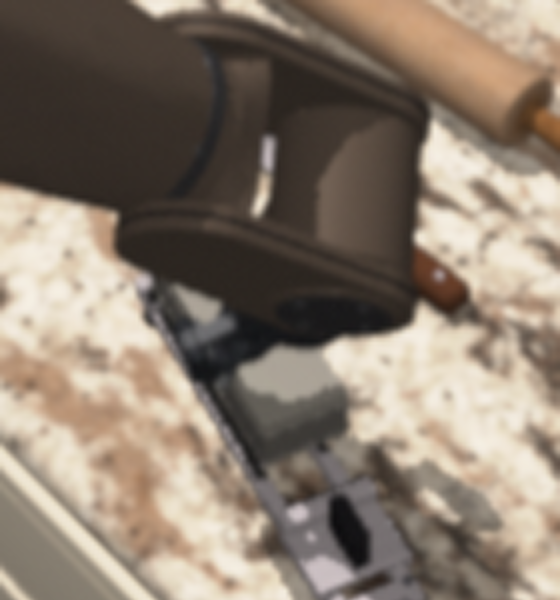

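>>> {"api": "play_rows", "payload": {"claw": [255,255,255,255,255,255,255], "travel": [[0.006,-0.001,0.003],[0.012,-0.0015,0.0055],[0.015,-0.0015,0.007],[0.0165,-0.0015,0.0075],[0.0175,-0.0015,0.008],[0.0175,-0.0015,0.008],[0.0175,-0.0015,0.008]], "dr": [[0.001,0,-0.002],[0.002,0.001,-0.002],[0.002,0.001,-0.002],[0.002,0.001,-0.002],[0.002,0.001,-0.002],[0.002,0.001,-0.002],[0.002,0.001,-0.002]]}}

```text
time: 23.9
eef_pos: [0.4339, 0.017, 0.0278]
tcp_rot: [0.668, 0.514, -0.426, 0.328]
contact_force: [0.6, -0.1, -5.8]
opening: 0.633
```

Run:
```python
from tb import *
now()
```

```text
t 23.9 q [-0.4731  0.0038  2.3266  0.5205  0.9766 -0.5463] p [0.4339 0.017  0.0278] F [ 0.5504 -0.109  -5.8063] op 0.633
R [[0.1085, 0.9667, -0.2316], [0.4074, -0.2558, -0.8767], [-0.9068, 0.0008, -0.4216]]
stone C [0.4364 0.0301 0.0423] E [-0.2547 -0.967  -0.0002] up [-0.0008  0.      1.    ] heading of -E 75.24271861071189
down in tool [ 0.9068 -0.0008  0.4216]
```

Still free, about 2 mm above the rails. I lower in 1 mm steps.

>>> {"api": "play_rows", "payload": {"claw": [255,255,255,255], "travel": [[0.0009,0,0.0004],[0.0018,0,0.0008],[0.0018,0,0.0008],[0.0018,0,0.0008]], "dr": [[0,0,0],[0,0,0],[0,0,0],[0,0,0]]}}

```text
time: 24.3
eef_pos: [0.4342, 0.017, 0.0263]
tcp_rot: [0.668, 0.514, -0.426, 0.328]
contact_force: [-1.9, -1.8, -2.0]
opening: 0.631
```

>>> {"api": "play_rows", "payload": {"claw": [255,255,255], "travel": [[0.0009,0,0.0004],[0.0009,0,0.0004],[0.0009,0,0.0004]], "dr": [[0,0,0],[0,0,0],[0,0,0]]}}

```text
time: 24.6
eef_pos: [0.4343, 0.017, 0.0263]
tcp_rot: [0.668, 0.515, -0.425, 0.328]
contact_force: [-5.3, -1.0, 3.7]
opening: 0.636
```

Contact with the rails (vertical force went from −5.8 to +3.7 N). I release and back off.

>>> {"api": "play_rows", "payload": {"claw": [200,120,50,0,0,0,0,0,0,0,0], "travel": [[0,0,0],[0,0,0],[0,0,0],[0,0,0],[0,0,0],[0,0,0],[-0.02,0,0],[-0.06,0,0],[-0.11,0,0],[-0.15,0,0],[-0.15,0,0]], "dr": [[0,0,0],[0,0,0],[0,0,0],[0,0,0],[0,0,0],[0,0,0],[0,0,0],[0,0,0],[0,0,0],[0,0,0],[0,0,0]]}}

```text
time: 25.7
eef_pos: [0.4215, -0.0478, 0.1682]
tcp_rot: [0.67, 0.511, -0.424, 0.333]
contact_force: [0.0, 0.1, -0.1]
opening: 0.993
```

Run:
```python
from tb import *
s=log(); shot('wrist','w16')
# target tool-down above rib
h=Hh; y=np.array([h[1],-h[0],0]); Md=np.c_[-Z,y,np.cross(-Z,y)]
rel(np.array([.425,-.02,.25]),Md,'look')
```

```text
t 25.7 q [-0.6264 -0.2399  2.2375  0.4207  1.3191 -0.5117] p [ 0.4215 -0.0478  0.1682] F [ 0.0223  0.125  -0.121 ] op 0.993
R [[0.119, 0.9663, -0.2282], [0.402, -0.257, -0.8788], [-0.9078, 0.0129, -0.4191]]
look travel [-0.0657, -0.0012, -0.0598] dr [-0.0004, -0.4341, -0.0082] |dr|deg 24.9 path(clr,jump,tot) [0.123 0.025 0.482] world p [ 0.425 -0.02   0.25 ]
```

View pics/w16.png

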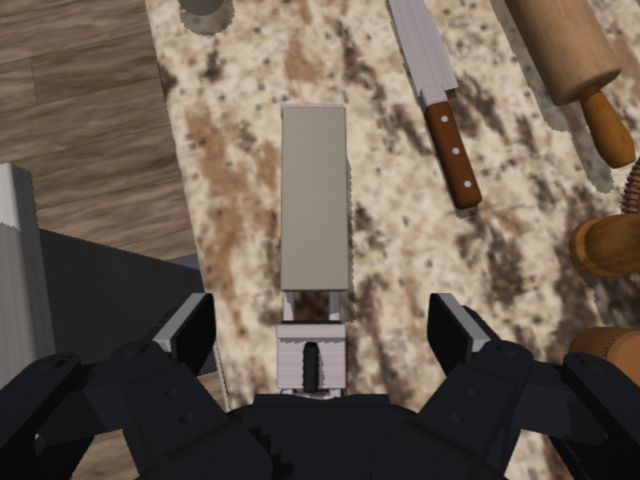

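The stone lies on the rails, smooth face up (columns 281–349, rows 107–290), with the jaw clear of it at row 325. Now I look straight down and measure.

>>> {"api": "play_rows", "payload": {"claw": [90,90,90,90,90,90], "travel": [[-0.03,0,-0.02],[-0.05,0,-0.04],[-0.066,-0.001,-0.06],[-0.066,-0.001,-0.06],[-0.066,-0.001,-0.06],[-0.066,-0.001,-0.06]], "dr": [[0,-0.13,-0.002],[0,-0.26,-0.004],[0,-0.39,-0.007],[0,-0.434,-0.008],[0,-0.434,-0.008],[0,-0.434,-0.008]]}}

```text
time: 26.35
eef_pos: [0.4243, -0.0193, 0.2484]
tcp_rot: [-0.559, -0.433, 0.56, -0.431]
contact_force: [0.3, 0.0, -0.3]
opening: 0.65
```

Run:
```python
from tb import *
s=log(); d=shot('wrist','w17');P=cloud(d)
rect(d,P,'stone',.05,.07,(270,40,370,250)); rect(d,P,'stop',.028,.042,(270,30,370,110)); rect(d,P,'jaw',.031,.042,(270,200,370,330)); rect(d,P,'rib',.047,.07,(290,220,345,330))
```

```text
t 26.35 q [-0.286  -0.3262  2.1077  0.0011  1.3638 -0.03  ] p [ 0.4243 -0.0193  0.2484] F [ 0.2794  0.0251 -0.286 ] op 0.65
R [[-0.0033, 0.9674, -0.2534], [0.0021, -0.2534, -0.9674], [-1.0, -0.0037, -0.0012]]
stone [ 292   72   61  168 9534] z 0.0602 c [438.8  29.6] [159.6  56.1] 75.62
stop [290  57  61  16 954] z 0.0339 c [459.6 118.5] [14.4 59.5] 75.36
jaw [294 255  53  14 688] z 0.036 c [407.4 -78.9] [14.9 58.9] 75.53
rib [296 220  49  20 973] z 0.0603 c [418.7 -36.7] [20.9 49.8] 75.38
rib [314 275  12  33 368] z 0.0554 c [ 399.8 -106.1] [35.3 12.3] 75.4
```

View pics/w17.png

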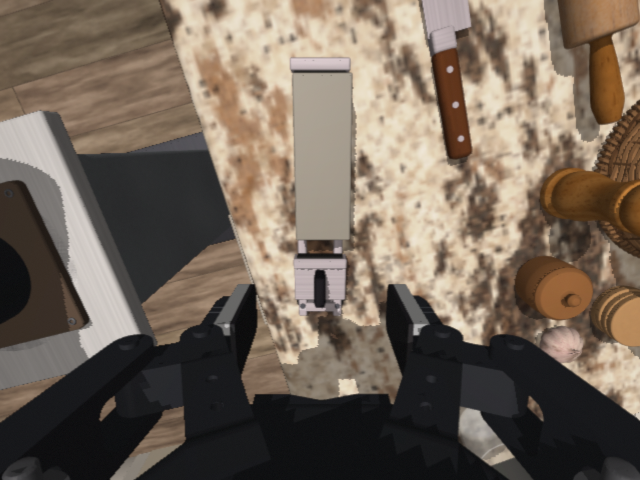

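By camera the stone sits 2.8 mm off the holder's centre line towards +x. The rib pinch gives the same offset in robot coordinates. I'll centre it by closing the fingers on it from straight above.

Run:
```python
from tb import *
h=Hh; y=np.array([h[1],-h[0],0]); Md=np.c_[-Z,y,np.cross(-Z,y)]
rel(np.array([.4348,.0307,.09]),Md,'pre'); rel(np.array([.4348,.0307,.022]),Md,'centre grip')
```

```text
pre travel [0.1583, -0.0021, -0.0514] dr [-0.0005, -0.001, 0.0038] |dr|deg 0.2 path(clr,jump,tot) [0.055 0.018 0.347] world p [0.435 0.031 0.09 ]
centre grip travel [0.2263, -0.0018, -0.0513] dr [-0.0005, -0.001, 0.0038] |dr|deg 0.2 path(clr,jump,tot) [-0.013  0.027  0.505] world p [0.435 0.031 0.022]
```

>>> {"api": "play_rows", "payload": {"claw": [0,0,0,0,0,0,0,0,0], "travel": [[0.02,-0.001,-0.04],[0.06,-0.002,-0.0514],[0.1,-0.002,-0.0514],[0.14,-0.002,-0.0514],[0.18,-0.002,-0.0514],[0.21,-0.002,-0.0514],[0.226,-0.002,-0.0514],[0.226,-0.002,-0.0514],[0.226,-0.002,-0.0514]], "dr": [[0,-0.001,0.004],[0,-0.001,0.004],[0,-0.001,0.004],[0,-0.001,0.004],[0,-0.001,0.004],[0,-0.001,0.004],[0,-0.001,0.004],[0,-0.001,0.004],[0,-0.001,0.004]]}}

```text
time: 27.3
eef_pos: [0.4341, 0.0301, 0.0219]
tcp_rot: [-0.56, -0.432, 0.561, -0.431]
contact_force: [-0.7, 0.3, -0.1]
opening: 1.0
```

Run:
```python
from tb import *
s=log()
h=Hh; y=np.array([h[1],-h[0],0]); Md=np.c_[-Z,y,np.cross(-Z,y)]
rel(np.array([.4348,.0307,.022]),Md,'centre grip')
```

```text
t 27.3 q [-0.1649  0.0087  2.2743  0.0004  0.8602  0.0943] p [0.4341 0.0301 0.0219] F [-0.7184  0.2762 -0.0513] op 1.0
R [[-0.0015, 0.9665, -0.2566], [0.0006, -0.2566, -0.9665], [-1.0, -0.0016, -0.0002]]
centre grip travel [-0.0001, 0.0005, -0.0007] dr [-0.0024, -0.0002, 0.0016] |dr|deg 0.2 path(clr,jump,tot) [-0.013  0.     0.002] world p [0.4348 0.0307 0.022 ]
```

>>> {"api": "play_rows", "payload": {"claw": [90,120,255,255,255,255,255,255], "travel": [[0,0.0005,0],[0,0.0005,0],[0,0.0005,0],[0,0.0005,0],[0,0.0005,0],[0,0.0005,0],[0,0.0005,0],[0,0.0005,0]], "dr": [[-0.002,0,0.002],[-0.002,0,0.002],[-0.002,0,0.002],[-0.002,0,0.002],[-0.002,0,0.002],[-0.002,0,0.002],[-0.002,0,0.002],[-0.002,0,0.002]], "force": 30}}

```text
time: 28.1
eef_pos: [0.4367, 0.0294, 0.0236]
tcp_rot: [0.561, 0.43, -0.559, 0.433]
contact_force: [1.7, -1.7, 6.9]
opening: 0.64
```

Run:
```python
from tb import *
s=log()
p=s['eef_pos']*1000; n=np.array([-Hh[1],Hh[0]]); print('lateral vs cam axis',(p[:2]-[443.7,59.3])@n)
```

```text
t 28.1 q [-0.165   0.007   2.2719 -0.0006  0.8578  0.0927] p [0.4367 0.0294 0.0236] F [ 1.6999 -1.6509  6.8694] op 0.64
R [[0.0049, 0.9671, -0.2544], [-0.0013, -0.2544, -0.9671], [-1.0, 0.005, 0.0]]
lateral vs cam axis -0.8237151932844187
```

>>> {"api": "play_rows", "payload": {"claw": [255,255,255,255,255], "travel": [[-0.001,-0.001,0],[-0.001,-0.002,0],[-0.001,-0.0022,0],[-0.001,-0.0022,0],[-0.001,-0.0022,0]], "dr": [[0,0,-0.004],[0,0,-0.004],[0,0,-0.004],[0,0,-0.004],[0,0,-0.004]], "force": 30}}

```text
time: 28.6
eef_pos: [0.4335, 0.0303, 0.0238]
tcp_rot: [-0.56, -0.432, 0.56, -0.431]
contact_force: [1.2, 0.3, -5.7]
opening: 0.648
```

```bash
cat > lat.py <<'E'
from tb import *
s=log()
p=s['eef_pos']*1000; n=np.array([-Hh[1],Hh[0]]); print('lateral vs cam axis',(p[:2]-[443.7,59.3])@n,'along',p[:2]@Hh[:2])
E
python3 lat.py
```

```text
t 28.6 q [-0.1646  0.003   2.2753  0.      0.8645  0.0926] p [0.4335 0.0303 0.0238] F [ 1.1839  0.3268 -5.7276] op 0.648
R [[-0.0013, 0.9671, -0.2544], [0.0002, -0.2544, -0.9671], [-1.0, -0.0013, 0.0001]]
lateral vs cam axis 2.4713484649264865 along 139.50858057856385
```

>>> {"api": "play_rows", "payload": {"claw": [255,255,255,255,255], "travel": [[0,0.0011,0],[0,0.0011,0],[0.001,0.0011,0],[0.0015,0.0011,0],[0.0015,0.0011,0]], "dr": [[0,0,0.001],[0,0,0.001],[0,0,0.001],[0,0,0.001],[0,0,0.001]]}}

```text
time: 29.1
eef_pos: [0.4337, 0.0302, 0.0238]
tcp_rot: [-0.559, -0.433, 0.561, -0.431]
contact_force: [-10.9, 1.3, 13.3]
opening: 0.643
```

```bash
python3 lat.py
```

```text
t 29.1 q [-0.1645  0.0056  2.2728 -0.0003  0.868   0.0926] p [0.4337 0.0302 0.0238] F [-10.8543   1.3403  13.2541] op 0.643
R [[-0.0048, 0.9672, -0.2541], [0.0006, -0.2541, -0.9672], [-1.0, -0.0048, 0.0007]]
lateral vs cam axis 2.3246685689555395 along 139.5018203073215
```

>>> {"api": "play_rows", "payload": {"claw": [255,255,180,100,0,0,0,0,0,0,0], "travel": [[-0.0008,0,0],[-0.0008,0,0],[-0.0008,0,0],[-0.0008,0,0],[-0.0008,0,0],[-0.0008,0,0],[-0.03,0,0],[-0.08,0,0],[-0.13,0,0.03],[-0.18,0,0.05],[-0.18,0,0.05]], "dr": [[0,0,0],[0,0,0],[0,0,0],[0,0,0],[0,0,0],[0,0,0],[0,0,0],[0,0,0],[0,0,0],[0,0,0],[0,0,0]]}}

```text
time: 30.2
eef_pos: [0.4253, -0.0205, 0.2114]
tcp_rot: [0.562, 0.429, -0.559, 0.434]
contact_force: [1.2, -0.0, 0.3]
opening: 1.003
```

```bash
python3 lat.py
cat > meas.py <<'E'
import sys
from tb import *
d=shot('wrist',sys.argv[1]);P=cloud(d)
def rc(lo,hi,box,mn=40):
    x0,y0,x1,y1=box
    m=np.zeros((480,640),np.uint8); m[y0:y1,x0:x1]=((P[...,2]>lo)&(P[...,2]<hi))[y0:y1,x0:x1]
    n_,lab,st,ce=cv2.connectedComponentsWithStats(m); i=1+np.argmax(st[1:,4]); q=P[lab==i]; r=cv2.minAreaRect(q[:,:2].astype(np.float32)*1000); return np.array(r[0]),r,np.median(q[:,2])
a=proj(d,[(.4377,.0364,.06)])[0]; 
sx=lambda x,z: proj(d,[np.array([.4377,.0364,z])+x*Hh])[0].astype(int)
u=sx(0,.06); st=rc(.05,.07,(int(u[0])-80,0,int(u[0])+80,int(sx(-.1,.06)[1])))
t=sx(.087,.034); sp=rc(.028,.042,(t[0]-60,max(t[1]-25,0),t[0]+60,t[1]+25))
r=sx(-.13,.055); rb=rc(.047,.065,(r[0]-25,sx(-.098,.055)[1],r[0]+25,sx(-.19,.055)[1]))
for n,o in (('stone',st),('stop',sp),('rib',rb)): print(n,np.round(o[0],1),np.round(o[1][1],1),round(o[1][2],2),'z',o[2].round(4))
ax=sp[0]-rb[0]; L=np.linalg.norm(ax); ax/=L; n=np.array([-ax[1],ax[0]]); v=st[0]-sp[0]
print('axis deg',np.degrees(np.arctan2(ax[1],ax[0])),'stone along from stop c',v@ax,'lateral',v@n,'rib from stop',-L)
E
python3 meas.py w18
```

```text
t 30.2 q [-0.2865 -0.3039  2.1583 -0.0013  1.2782 -0.0278] p [ 0.4253 -0.0205  0.2114] F [ 1.1938 -0.0474  0.3346] op 1.003
R [[0.0083, 0.9668, -0.2555], [-0.0038, -0.2554, -0.9668], [-1.0, 0.009, 0.0015]]
lateral vs cam axis -2.482970055615535 along 88.35089484384679
stone [434.3  30.5] [159.3  56.2] 75.53 z 0.0602
stop [459.6 118.4] [13.1 59.2] 74.5 z 0.034
rib [ 400.1 -106.4] [35.6 13.2] 75.12 z 0.0553
axis deg 75.17813935590708 stone along from stop c -91.4683388841689 lateral 1.8930867913476597 rib from stop -232.5512921845808
```

View pics/w18.png

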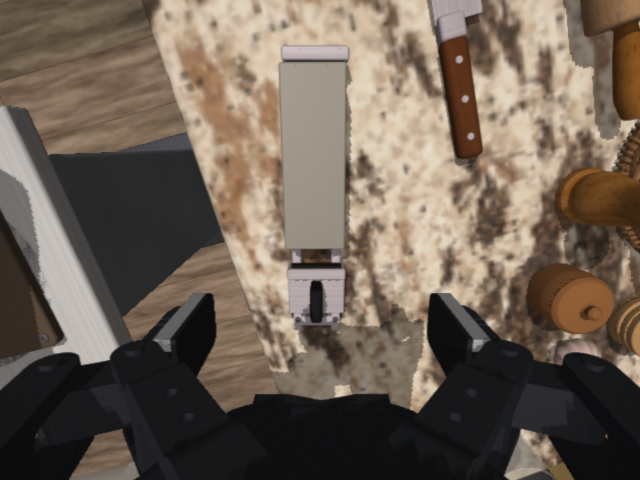

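Run:
```python
from tb import *
h=Hh; y=np.array([h[1],-h[0],0]); Md=np.c_[-Z,y,np.cross(-Z,y)]
rel(np.array([.4355,.030,.0235]),Md,'centre grip')
```

```text
centre grip travel [0.1871, -0.0043, -0.0516] dr [-0.0014, 0.0015, -0.0079] |dr|deg 0.5 path(clr,jump,tot) [-0.012  0.022  0.415] world p [0.435 0.03  0.024]
```

>>> {"api": "play_rows", "payload": {"claw": [0,0,0,0,0,0,120,255,255,255,255,255,255], "travel": [[0.02,-0.003,-0.04],[0.06,-0.004,-0.052],[0.11,-0.004,-0.052],[0.16,-0.004,-0.052],[0.187,-0.004,-0.052],[0.187,-0.004,-0.052],[0.187,-0.004,-0.052],[0.187,-0.004,-0.052],[0.187,-0.004,-0.052],[0.187,-0.004,-0.052],[0.187,-0.004,-0.052],[0.187,-0.004,-0.052],[0.187,-0.004,-0.052]], "dr": [[-0.001,0.001,-0.008],[-0.001,0.001,-0.008],[-0.001,0.001,-0.008],[-0.001,0.001,-0.008],[-0.001,0.001,-0.008],[-0.001,0.001,-0.008],[-0.001,0.001,-0.008],[-0.001,0.001,-0.008],[-0.001,0.001,-0.008],[-0.001,0.001,-0.008],[-0.001,0.001,-0.008],[-0.001,0.001,-0.008],[-0.001,0.001,-0.008]], "force": 30}}

```text
time: 31.55
eef_pos: [0.4366, 0.0304, 0.0255]
tcp_rot: [0.56, 0.431, -0.56, 0.432]
contact_force: [-3.3, 1.7, 6.6]
opening: 0.646
```

```bash
python3 lat.py
```

```text
t 31.55 q [-0.1631  0.0055  2.269  -0.0002  0.866   0.0946] p [0.4366 0.0304 0.0255] F [-3.3073  1.684   6.5893] op 0.646
R [[0.0011, 0.967, -0.2546], [-0.0004, -0.2546, -0.967], [-1.0, 0.0012, 0.0001]]
lateral vs cam axis -0.530689652255746 along 140.39637403083648
```

>>> {"api": "play_rows", "payload": {"claw": [255,255,255,255], "travel": [[-0.001,0,0],[-0.0015,-0.0005,0],[-0.0015,-0.0005,0],[-0.0015,-0.0005,0]], "dr": [[0,0,0],[0,0,0],[0,0,0],[0,0,0]]}}

```text
time: 31.95
eef_pos: [0.4357, 0.0305, 0.0264]
tcp_rot: [0.56, 0.431, -0.56, 0.432]
contact_force: [0.2, 0.1, -7.0]
opening: 0.646
```

```bash
python3 lat.py
```

```text
t 31.95 q [-0.1631  0.0016  2.2705 -0.0002  0.8689  0.0947] p [0.4357 0.0305 0.0264] F [ 0.2499  0.1442 -6.9788] op 0.646
R [[0.0005, 0.967, -0.2548], [-0.0003, -0.2548, -0.967], [-1.0, 0.0005, 0.0001]]
lateral vs cam axis 0.45274328118566487 along 140.2816462431747
```

>>> {"api": "play_rows", "payload": {"claw": [255,255,255,180,100,0,0,0,0,0,0,0], "travel": [[0.0005,0,0],[0.001,0,0],[0.001,0,0],[0.001,0,0],[0.001,0,0],[0.001,0,0],[0.001,0,0],[-0.03,0,0],[-0.08,0,0],[-0.13,0,0.03],[-0.18,0,0.06],[-0.18,0,0.06]], "dr": [[0,0,0],[0,0,0],[0,0,0],[0,0,0],[0,0,0],[0,0,0],[0,0,0],[0,0,0],[0,0,0],[0,0,0],[0,0,0],[0,0,0]]}}

```text
time: 33.15
eef_pos: [0.4233, -0.0298, 0.2132]
tcp_rot: [0.563, 0.427, -0.558, 0.435]
contact_force: [0.4, -0.0, 0.9]
opening: 1.002
```

```bash
python3 lat.py; python3 meas.py w19
python3 - <<'E'
from tb import *
h=Hh; y=np.array([h[1],-h[0],0]); Md=np.c_[-Z,y,np.cross(-Z,y)]
rel(np.array([.3993,-.1062,.031]),Md,'rib grip')
E
```

```text
t 33.15 q [-0.31   -0.3126  2.1615 -0.0007  1.2796 -0.051 ] p [ 0.4233 -0.0298  0.2132] F [ 0.4073 -0.0041  0.904 ] op 1.002
R [[0.0123, 0.9666, -0.2559], [-0.0046, -0.2558, -0.9667], [-0.9999, 0.0131, 0.0013]]
lateral vs cam axis -2.8774168349093614 along 78.80539534317158
stone [436.5  29.6] [159.4  56.2] 75.39 z 0.0602
stop [459.5 118.8] [12.7 59.9] 75.44 z 0.034
rib [ 399.7 -106.3] [35.9 12.2] 75.01 z 0.0553
axis deg 75.11811838651775 stone along from stop c -92.13710658786107 lateral -0.7491416166773917 rib from stop -232.8980247363916
rib grip travel [0.1828, -0.0066, 0.0793] dr [-0.0023, 0.0018, -0.0141] |dr|deg 0.8 path(clr,jump,tot) [-0.004  0.022  0.397] world p [ 0.399 -0.106  0.031]
```

The stone is now within about 0.7 mm of the centre line and 0.3° straight. Next I pinch the rib.

>>> {"api": "play_rows", "payload": {"claw": [90,90,90,90,90,90,90,90], "travel": [[0,-0.003,0.04],[0.02,-0.006,0.078],[0.07,-0.0065,0.078],[0.12,-0.0065,0.078],[0.16,-0.0065,0.078],[0.183,-0.0065,0.078],[0.183,-0.0065,0.078],[0.183,-0.0065,0.078]], "dr": [[-0.002,0.002,-0.014],[-0.002,0.002,-0.014],[-0.002,0.002,-0.014],[-0.002,0.002,-0.014],[-0.002,0.002,-0.014],[-0.002,0.002,-0.014],[-0.002,0.002,-0.014],[-0.002,0.002,-0.014]]}}

```text
time: 34.0
eef_pos: [0.4, -0.1049, 0.031]
tcp_rot: [0.56, 0.432, -0.56, 0.432]
contact_force: [0.3, -0.5, -0.3]
opening: 0.646
```

>>> {"api": "play_rows", "payload": {"claw": [255,255,255,255,255,255,255,255,255], "travel": [[0,0,0],[0,0,0],[0,0,0],[0,0,0],[0,0,0],[0,0,0],[0,0,0],[0,0,0],[0,0,0]], "dr": [[0,0,0],[0,0,0],[0,0,0],[0,0,0],[0,0,0],[0,0,0],[0,0,0],[0,0,0],[0,0,0]], "force": 50}}

```text
time: 34.9
eef_pos: [0.3993, -0.1049, 0.0323]
tcp_rot: [-0.559, -0.433, 0.56, -0.431]
contact_force: [-6.1, 1.4, 9.0]
opening: 0.095
```

```bash
python3 lat.py
```

```text
t 34.9 q [-0.5031 -0.0655  2.3217 -0.001   0.8882 -0.2463] p [ 0.3993 -0.1049  0.0323] F [-6.0732  1.4448  9.0012] op 0.095
R [[-0.0028, 0.9674, -0.2534], [0.0007, -0.2534, -0.9674], [-1.0, -0.0029, 0.0001]]
lateral vs cam axis 1.1629403916375196 along 0.12249401562903017
```

>>> {"api": "play_rows", "payload": {"claw": [255,255,255,255,255,255,255,255,255,255], "travel": [[0,0,-0.005],[0,0,-0.01],[0,0,-0.015],[0,0,-0.02],[0,0,-0.022],[0,0,-0.024],[0,0,-0.026],[0,0,-0.028],[0,0,-0.028],[0,0,-0.028]], "dr": [[0,0,0],[0,0,0],[0,0,0],[0,0,0],[0,0,0],[0,0,0],[0,0,0],[0,0,0],[0,0,0],[0,0,0]]}}

```text
time: 35.9
eef_pos: [0.4063, -0.0782, 0.0325]
tcp_rot: [-0.559, -0.433, 0.561, -0.432]
contact_force: [-5.0, -3.9, 4.1]
opening: 0.078
```

```bash
python3 lat.py
```

```text
t 35.9 q [-0.4352 -0.0633  2.3192 -0.0024  0.8888 -0.1782] p [ 0.4063 -0.0782  0.0325] F [-5.0138 -3.9028  4.0982] op 0.078
R [[-0.0036, 0.9675, -0.2527], [-0.0004, -0.2527, -0.9675], [-1.0, -0.0034, 0.0013]]
lateral vs cam axis 1.191052577519791 along 27.688839810647437
```

>>> {"api": "play_rows", "payload": {"claw": [255,255,255,255], "travel": [[0,0,-0.001],[0,0,-0.002],[0,0,-0.003],[0,0,-0.003]], "dr": [[0,0,0],[0,0,0],[0,0,0],[0,0,0]]}}

```text
time: 36.3
eef_pos: [0.4068, -0.0761, 0.0325]
tcp_rot: [-0.558, -0.433, 0.561, -0.432]
contact_force: [-4.3, -6.6, 1.8]
opening: 0.083
```

>>> {"api": "play_rows", "payload": {"claw": [255,255,255,255], "travel": [[0,0,-0.001],[0,0,-0.002],[0,0,-0.003],[0,0,-0.003]], "dr": [[0,0,0],[0,0,0],[0,0,0],[0,0,0]]}}

```text
time: 36.7
eef_pos: [0.4069, -0.076, 0.0326]
tcp_rot: [-0.555, -0.432, 0.563, -0.435]
contact_force: [-7.6, -13.1, 0.5]
opening: 0.085
```

```bash
python3 lat.py
python3 - <<'E'
from h import *
d=shot('wrist','w20')
E
```

```text
t 36.7 q [-0.4232 -0.062   2.3178 -0.0148  0.8882 -0.163 ] p [ 0.4069 -0.076   0.0326] F [ -7.6104 -13.1297   0.5369] op 0.085
R [[-0.007, 0.9687, -0.2481], [-0.0094, -0.2482, -0.9687], [-0.9999, -0.0044, 0.0109]]
lateral vs cam axis 1.2211517333544677 along 29.955099619481516
```

View pics/w20.png

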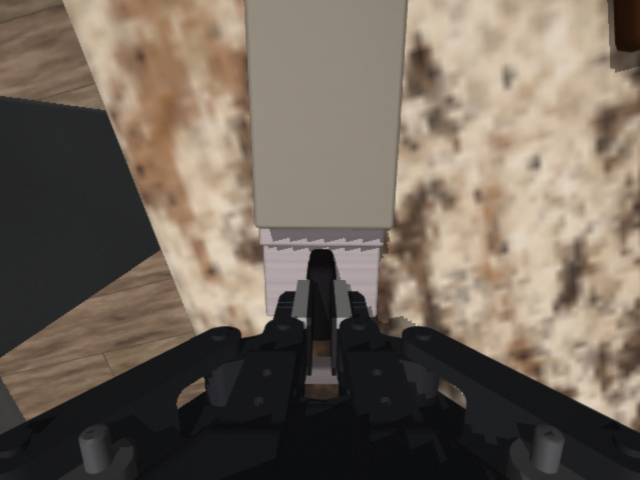

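The jaw stopped at 29.96 mm along the holder, with 13 N of reaction and no further motion, so it is tight. I release, rise and inspect.

>>> {"api": "play_rows", "payload": {"claw": [150,90,90,90,90,90,90,90,90,90,90], "travel": [[0,0,0],[0,0,0],[0,0,0],[0,0,0],[-0.03,0,0],[-0.08,0,0],[-0.13,0,0],[-0.18,0,-0.03],[-0.21,0,-0.05],[-0.21,0,-0.05],[-0.21,0,-0.05]], "dr": [[0,0,0],[0,0,0],[0,0,0],[0,0,0],[0,0,0],[0,0,0],[0,0,0],[0,0.01,0],[0,0.01,0],[0,0.01,0],[0,0.01,0]]}}

```text
time: 37.85
eef_pos: [0.4213, -0.0251, 0.2428]
tcp_rot: [-0.558, -0.434, 0.559, -0.434]
contact_force: [-0.5, 0.4, -0.4]
opening: 0.646
```

```bash
python3 lat.py; python3 meas.py w21
python3 - <<'E'
from h import *
d=load('w21'); P=cloud(d); q=P[:,:][(np.abs(P[...,2]-.06)<.004)]
u=proj(d,[(.4377,.0364,.06)])[0].astype(int); q=P[u[1]-60:u[1]+60,u[0]-22:u[0]+22].reshape(-1,3); q=q[~np.isnan(q[:,0])]
A=np.c_[q[:,:2],np.ones(len(q))]; c=np.linalg.lstsq(A,q[:,2],rcond=None)[0]; print('top slope',c[:2],'resid',np.std(A@c-q[:,2]))
im=d['img']; x0=u[0]-60
cv2.imwrite('pics/w21c.png',cv2.resize(im[:340,x0:x0+120,::-1],None,fx=1.75*1,fy=1.75,interpolation=cv2.INTER_CUBIC))
shot('scene','s21');shot('side','d21')
E
```

```text
t 37.85 q [-0.3004 -0.331   2.1212 -0.0007  1.3533 -0.0511] p [ 0.4213 -0.0251  0.2428] F [-0.4751  0.3516 -0.3684] op 0.646
R [[-0.002, 0.9691, -0.2467], [-0.0001, -0.2467, -0.9691], [-1.0, -0.0019, 0.0006]]
lateral vs cam axis 0.2501263372258471 along 82.86110669671945
stone [437.9  33.6] [160.3  56.2] 75.25 z 0.0602
stop [460.2 120.4] [10.2 58.9] 76.37 z 0.0343
rib [407.8 -77.7] [35.1 11.8] 75.57 z 0.0553
axis deg 75.16081530627984 stone along from stop c -89.61154495148617 lateral -0.6370628825050915 rib from stop -204.86430053612062
top slope [ 0.00113771 -0.00077234] resid 0.0007660603968695071
```

View pics/w21.png

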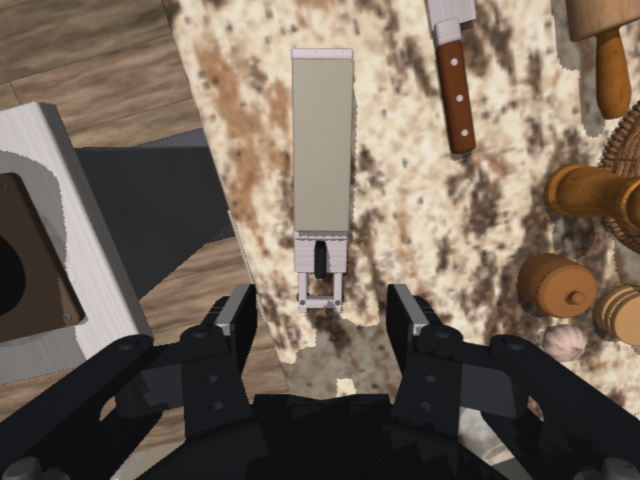

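View pics/s21.png

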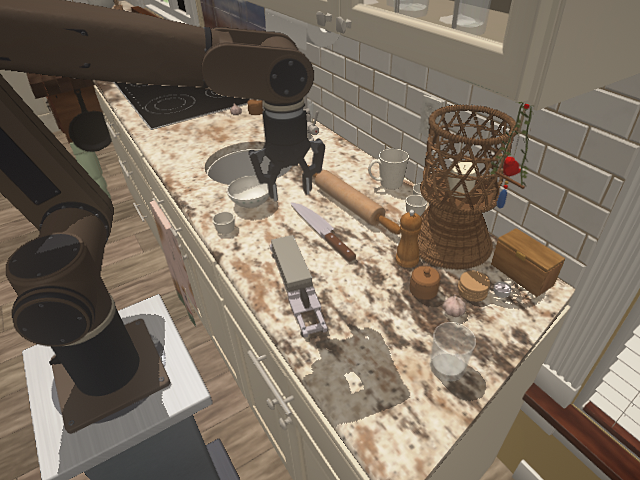

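Stone: smooth face up, top flat (slope about 0.1°). Its far end is at 223.6 mm along the holder axis, and the stop's inner edge reads about 223.5, so it is seated. The rib-to-stone distance matches jaw contact. The other objects look unmoved, and I'll check that against the first picture before handing in.

Run:
```python
from h import *
a=cv2.cvtColor(load('scene0')['img'],cv2.COLOR_RGB2GRAY).astype(np.float32);b=cv2.cvtColor(load('s21')['img'],cv2.COLOR_RGB2GRAY).astype(np.float32)
for n,(x0,y0,x1,y1) in dict(knife=(290,200,358,262),ramekin=(212,208,238,240),tumbler=(428,318,486,402),salt=(408,262,442,302),garlic=(440,290,468,320),mill=(394,208,424,270),bowl=(226,190,274,216)).items():
    print(n,np.abs(a-b)[y0:y1,x0:x1].mean().round(2),cv2.phaseCorrelate(a[y0:y1,x0:x1],b[y0:y1,x0:x1]))
print(ctrl.sign_off())
```

```text
knife 7.46 ((-0.013359308451875052, 0.014265349111614256), 0.9719798290688131)
ramekin 11.59 ((0.24656741913490876, 0.08931400209077012), 0.8385490501920382)
tumbler 4.93 ((0.00019103025999811507, -0.005277562359502497), 1.000393369573134)
salt 3.41 ((-0.0029891985991099546, 0.036236303108989176), 1.0039236949549781)
garlic 4.61 ((-0.009298526303403776, 0.02127473853628281), 0.9994213526778751)
mill 4.17 ((-0.04864690726553711, 0.017912097361147516), 0.9943747653315465)
bowl 7.76 ((0.3368583081708465, 0.4884377714916912), 0.7474965342768917)
the job is handed in; nothing more can be done
None
```

The whetstone is turned over and back in its holder, smooth face up, with the jaw tight against it. I handed the job in at about 38 s of the 67 s allowed.

**What I did:** I drew the jaw back by its rib and lifted the stone. I stood it on its end on the clear worktop, let go, and took it again from the smooth side. Then I laid it back on the rails, centred it, and pushed the jaw up until it stopped moving, with about 13–15 N of push.

**Last checks:**
- **Stone:** It lies flat (top at 60.2 mm, slope about 0.1°) and straight to about 0.1°. It sits about 0.6 mm off the centre line.
- **Contact:** The end of the stone and the stop face agree within about 0.5 mm. The jaw face and the stone agree within about 0.7 mm.
- **Other things:** The knife, tumbler, salt pot, garlic, pepper mill and ramekin show no movement against the first picture. The bowl's match read half a pixel with weak correlation; the gripper was partly covering that area and never went near the bowl.

**What went wrong on the way:**
- The first try at drawing the jaw back slipped because I moved before the fingers had closed. I repeated it.
- The stone first landed 2.8 mm off centre. The first correction overshot to 1.9 mm the other way, and a second brought it in. For each correction I lifted the stone about 1 mm off the rails.

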